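# Move the clip-on handle from the grey pan to the red pan

### The job

The grey pan is going into the oven without its handle and the red pan is needed next: press the orange catch of the grey pan so that its clip-on handle springs loose, slide the handle out, and slide it into the red pan's bracket, fully home, until that catch clicks up behind it. The salt shaker is in the way in front of the red pan; stand it upright on the green saucer. Leave everything else standing where it is.

Things in the scene. Friction and masses are not known exactly. Their poses are not given: they have to be found in the camera images.
- grey_pan: Dark grey open pan, 140 mm across, 56 mm tall, fixed on the range. Origin: centre of its underside (z = 0). Its handle bracket points along its own -x (yaw 0: towards the robot). A sprung plunger at the channel's inner end pushes outward on what is slid in: 6 N at first touch, 9 N at the end; the foot's nose can go in to x = -81 mm. A locked foot has its nose at x = -85.5 mm.
- red_pan: Red open pan, 140 mm across, 56 mm tall, fixed on the range. Origin: centre of its underside (z = 0). Its handle bracket points along its own -x (yaw 0: towards the robot). A sprung plunger at the channel's inner end pushes outward on what is slid in: 6 N at first touch, 9 N at the end; the foot's nose can go in to x = -81 mm. A locked foot has its nose at x = -85.5 mm. Empty at the start.
- grey_pan_catch (a joint): grey pan's sprung catch: 0 up (locks), 0.008 fully down. Its tooth before the mouth (20 mm wide, inner face at x = -125.5 mm in the pan's frame) stands 5 mm over the channel floor, sloped outside: an entering foot rides over and it clicks up behind. Goes straight down with its orange pad: 2 to 4.5 N, plus up to 3 N friction; 5 mm frees the handle, which springs 12 mm out and stays unlocked.
- red_pan_catch (a joint): red pan's sprung catch: 0 up (locks), 0.008 fully down. Its tooth before the mouth (20 mm wide, inner face at x = -125.5 mm in the pan's frame) stands 5 mm over the channel floor, sloped outside: an entering foot rides over and it clicks up behind. Goes straight down with its orange pad: 2 to 4.5 N, plus up to 3 N friction; 5 mm frees the handle, which springs 12 mm out and stays unlocked.
- grey_pan_pad (a point): middle of the top face of the orange thumb pad (26 mm along x, 24 mm along y, 48 mm above the range when up) of the grey pan's catch; at x = -130, y = +48 mm in the pan's frame
- red_pan_pad (a point): middle of the top face of the orange thumb pad (26 mm along x, 24 mm along y, 48 mm above the range when up) of the red pan's catch; at x = -130, y = +48 mm in the pan's frame
- grey_pan_mouth (a point): grey pan's bracket: middle of the dovetail channel's mouth, at floor level: x = -124, y = 0, z = 34 mm in the pan's frame. The channel runs inward along +x for 43 mm, open on top; walls undercut at 45 degrees, 47 mm apart at the floor, 25 mm at the top 11 mm higher, 64 mm wide outside; the last 5 mm at the mouth flare by 2 mm each side.
- red_pan_mouth (a point): red pan's bracket: middle of the dovetail channel's mouth, at floor level: x = -124, y = 0, z = 34 mm in the pan's frame. The channel runs inward along +x for 43 mm, open on top; walls undercut at 45 degrees, 47 mm apart at the floor, 25 mm at the top 11 mm higher, 64 mm wide outside; the last 5 mm at the mouth flare by 2 mm each side.
- handle: Clip-on pan handle, 157 mm long, about 0.12 kg, locked in the grey pan at the start. Origin: centre of the underside of its steel dovetail foot (x -20 to +20 mm, 10 mm thick, 44 mm wide below, 24 on top, nose at +x tapered over 7 mm). Own x points along the shaft to the nose, z up. Locked, it lies along the pan's axes with its origin at x = -105.5, y = 0, z = 34 mm in the pan's frame.
- handle_grip (a point): place to grip the handle from above, at x -65, y 0, z +26 mm in its frame: middle of the dark wooden shaft's section, 24 mm wide, 24 mm high (shaft: x -137 to +11, z 14 to 38 mm). Play 1.5 mm: it may droop 0.04 rad when locked, 0.1 when sprung loose. Push its origin to pan x = -103 mm or further (stop at -101) to click; the foot is wholly out at -146.
- shaker: glass salt shaker with a grey cap, standing, 44 mm across up to 70 mm height, 90 mm tall, 0.1 kg. Origin: centre of its underside
- saucer: green saucer, 120 mm across, 15 mm high at the rim, lying loose; what is set on its middle stands 14 mm above the saucer's underside. Origin: centre of its underside
- pepper_mill: bystander on the range: dark wooden pepper mill, 58 mm across, 170 mm tall. Origin: centre of its underside
- ochre_jar: bystander on the range: jar with an ochre lid, 55 mm across, 70 mm tall. Origin: centre of its underside
- sauce_bottle: bystander on the range: red-capped sauce bottle, 48 mm across, 182 mm tall. Origin: centre of its underside
- mug_pink: bystander: pink mug on the counter left of the range, 84 mm across, 106 mm tall; the counter is 26 mm below the range top. Origin: centre of its underside
- spice_0: bystander: green-capped spice jar on the counter right of the range, 46 mm across, 106 mm tall; the counter is 26 mm below the range top. Origin: centre of its underside
- spice_1: bystander: another such spice jar, same size; the counter is 26 mm below the range top. Origin: centre of its underside
- spice_2: bystander: a third such spice jar, same size; the counter is 26 mm below the range top. Origin: centre of its underside
Not all that is in view belongs to the job. What is shaped like the shaker but blue is not meant.

How it is judged:
By the outcome, as a careful person would: the job done as asked, in the order asked, and still so for the second after the job is handed in, with the robot touching nothing.
It also fails if it takes over 56 s, if anything falls off the work surface, if the arm or the gripper's body presses on something with over 40 N, if the wrist force passes 120 N, or if a joint passes its speed limit or range.

### The arm

A 7-joint arm with a two-finger parallel gripper is mounted at the origin on a cart in front of the work surface, level with it; the furniture and walls round the work are solid. World frame = base frame: x ahead of the robot, y to its left, z up, the work surface at z = 0. Lengths are in m, angles in degrees, forces in N, time in s.
With the tool pointing down it reaches from about 0.4 to 0.9 m from the base axis. Payload 5.5 kg.
Tool frame: the origin (TCP) lies between the finger pads; the fingertips stand 11 mm ahead of it and the grasp point (between the pads) lies 8 mm behind it (nose_length is the distance from the TCP to the fingertips, in m); z points along the fingers, y is the line along which they close (so a half turn about z gives the same grasp; the last joint's range is limited). The gripper opens to 92 mm and grips with 3 to 60 N. Pads are 19 mm wide; open, the fingers measure 130 mm over their backs; the gripper's body (75 mm by 190 mm) begins 47 mm behind the grasp point.
Start: joints at [-52.07, 28.699, -24.465, 88.831, 12.651, 65.22, -12.049], TCP at [0.252, 0.599, 0.238] pointing down, gripper open.
Joint ranges: [-164.97, 164.97], [-17.58, 116.51], [-87.97, 89.64], [11.32, 138.91], [-80.73, 260.73], [10.89, 115.49], [-147.41, 147.41]. Speed limits (degrees/s): [147.25, 147.25, 180, 180, 180, 180, 180].

### API

Orientations are given as [roll, pitch, yaw] about the fixed x, y, z axes, in that order (R = Rz(yaw) Ry(pitch) Rx(roll)).
In Python, from cell import sense, capture, calibration, finish_job, nose_length gives the robot as it stands.
- The arm moves only by the tool move_arm, never from a script. Its argument "increments" is a list of rows, each an object of numbers: "dx", "dy", "dz": the shift along the world's x, y, z scaled (see below); "ax", "ay", "az": the turn, a rotation vector about the world's x, y, z scaled (see below); "jaw": the closure, from 0 (fully open) to 1 (shut). In form: [{"dx": .., "dy": .., "dz": .., "ax": .., "ay": .., "az": .., "jaw": ..}, ...]. A call has 1 to 10 rows; each row is the pose to reach, as a shift and turn from the pose commanded when the call began; what a row does not reach only later rows make up. The controller multiplies each number of a shift by 150 mm and each number of a turn by 45 degrees. A row lasts 1/12 s, in which the tool goes at most 41.7 mm and 7.16 degrees, less where a joint would pass 70% of its speed; a pose out of reach is approached as far as the arm can. A call with a number of a shift or a turn outside -1 to 1 is refused whole. A call with a gripper value outside its range is refused whole. The fingers move at their own pace and stop on an object; "force" is the grip in N (left out, the last holds). Time passes only in rows, so rows that repeat a pose let the fingers close. It gives the time, the measured TCP pose, the force, the opening and the grip force at its end, in the units of the state.
- sense(): the state, without advancing time (a new reading comes with each control period).
- capture(name): name is "side" or "top"; returns (picture, depth): 480x640x3 uint8, red, green, blue; 480x640 float32, m along the optical axis (not along the pixel's ray), 0 where there is no reading.
- calibration(name): a dict with "intrinsics" (3x3 intrinsics, pixels), "cam_to_world" (4x4, takes a point from camera to world coordinates). Camera axes: x right, y down, z forward; pixel columns grow to the right and rows downward; lengths in m; the calibration is good to about 2 mm. A picture is of the moment at which its call begins. calibration takes no time and is no camera call.
- finish_job(): hands the job in; it is judged then, once.
The state is a dict: "t": time; "joint_positions": joint angles; "qvel": joint speeds; "joint_efforts": joint torques, N m; "ee_pos": TCP position; "eef_rot": TCP orientation; "ft_force": force on the tool from outside, world axes, zero at the start; "torque": the same for the moment, N m; "grip_width": finger opening in m; "grip_force": force on a finger pad.
Only numpy, scipy, OpenCV 4.12 (cv2) and the standard library are available. Lean on these libraries where they do the work, as an engineer would, in place of code of your own. Each camera call takes 0.05 s, during which the arm holds its last target. There are 200 camera calls.

## Working session

There is one attempt and no reset: what is moved stays moved. The work goes in short steps, Python scripts to look and compute and a tool call to move; the robot and the scene stay as the last step left them, time stands still between calls to the robot, and variables do not carry over. Pictures are saved under pics/ and viewed, at most 10 in all, crops included, and the job is handed in when it is done.

Besides the shell and the picture viewer there is one more tool, called after "Emit:" as a command line: name --argument value ..., lists and objects as JSON in quotes. move_arm: Moves the arm, as the interface text tells. Its arguments: {"type":"object","properties":{"increments":{"type":"array","items":{"type":"object","properties":{"dx":{"type":"number","minimum":-1,"maximum":1},"dy":{"type":"number","minimum":-1,"maximum":1},"dz":{"type":"number","minimum":-1,"maximum":1},"ax":{"type":"number","minimum":-1,"maximum":1},"ay":{"type":"number","minimum":-1,"maximum":1},"az":{"type":"number","minimum":-1,"maximum":1},"jaw":{"type":"number"}}}},"force":{"type":"number"}},"required":["increments"]}

```bash
mkdir -p pics; cat > h.py <<'E'
import numpy as np, cv2
from cell import *
def cap(n,save=None):
    im,d=capture(n)
    np.savez(f'/tmp/{n}.npz',im=im,d=d)
    if save: cv2.imwrite(f'pics/{save}.png',im[:,:,::-1])
    return im,d
def pts(n,d):
    c=calibration(n);K=np.array(c['intrinsics']);T=np.array(c['cam_to_world'])
    v,u=np.mgrid[:480,:640]
    P=np.stack([(u-K[0,2])/K[0,0]*d,(v-K[1,2])/K[1,1]*d,d],-1)
    W=P@T[:3,:3].T+T[:3,3]; W[d==0]=np.nan
    return W
def ray(n,u,v,z):
    c=calibration(n);K=np.array(c['intrinsics']);T=np.array(c['cam_to_world'])
    r=T[:3,:3]@np.array([(u-K[0,2])/K[0,0],(v-K[1,2])/K[1,1],1.]);o=T[:3,3]
    return o+r*(z-o[2])/r[2]
E
python3 - <<'E'
from h import *
for n in('top','side'):
    cap(n,n+'0'); c=calibration(n); print(n,np.round(c['cam_to_world'],3).tolist(),np.round(c['intrinsics'],1).tolist())
print(sense(),nose_length)
E
```

```text
top [[-0.495, -0.755, 0.43, -0.096], [-0.869, 0.431, -0.243, 0.314], [-0.002, -0.494, -0.869, 1.415], [0.0, 0.0, 0.0, 1.0]] [[466.6, 0.0, 312.7], [0.0, 466.6, 230.7], [0.0, 0.0, 1.0]]
side [[0.876, -0.214, 0.432, 0.045], [-0.483, -0.387, 0.786, -1.046], [-0.001, -0.897, -0.442, 0.596], [0.0, 0.0, 0.0, 1.0]] [[434.4, 0.0, 323.5], [0.0, 434.4, 235.4], [0.0, 0.0, 1.0]]
{'t': 0.1, 'joint_positions': array([-52.07039879,  28.75093765, -24.45528287,  88.88275753,
        12.65185362,  65.21821326, -12.04828579]), 'qvel': array([ 0.06356215, -0.03855877, -0.06225253, -0.22650825, -0.0400191 ,
       -0.01740312,  0.05228588]), 'joint_efforts': array([-1.05388070e-02, -5.67879581e+01, -5.83800852e+00, -2.79918551e+01,
       -6.88683428e-02,  2.40441144e-02,  2.50433044e-05]), 'ee_pos': array([0.25220439, 0.59844645, 0.236776  ]), 'eef_rot': array([-1.79901672e+02, -4.44586861e-03,  1.57155162e+02]), 'ft_force': array([ 0.61503574,  0.46990516, -0.34627962]), 'torque': array([-0.00573251,  0.02869796, -0.0210829 ]), 'grip_force': 0.0, 'grip_width': 0.09205947117114906} 0.011
```

View pics/top0.png

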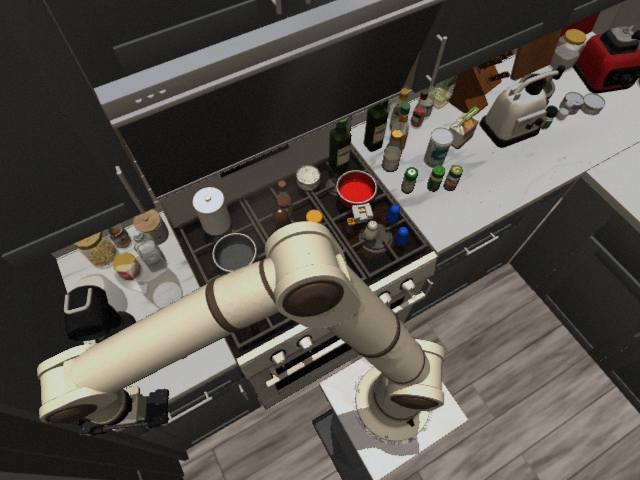

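View pics/side0.png

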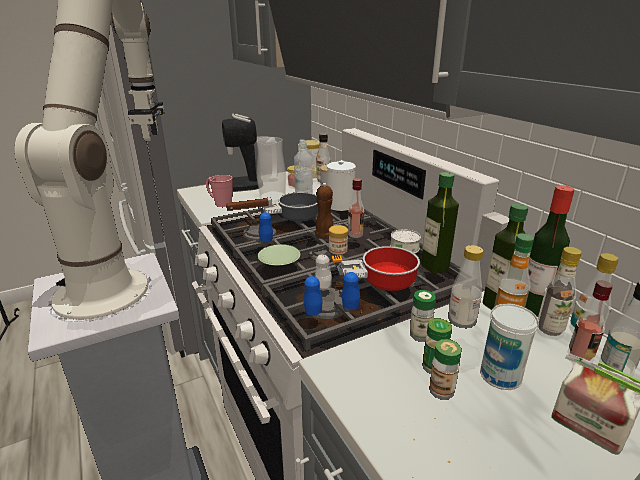

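Top shows: red pan (356,187) with its bracket (362,213) and orange pad (352,222), grey pan (235,252). Its handle and the saucer are hidden by the arm. Side shows: handle (250,204), saucer (279,255), grey-capped shaker (323,268), and blue look-alikes at (266,228), (313,295) and (350,290). The glass one with the grey cap is the one meant.

```bash
python3 - <<'E'
from h import *
for n in('top','side'):
    z=np.load(f'/tmp/{n}.npz');im,d=z['im'],z['d'];W=pts(n,d)
    hsv=cv2.cvtColor(im,cv2.COLOR_RGB2HSV);H,S,V=hsv[...,0].astype(int),hsv[...,1],hsv[...,2]
    masks=dict(red=((H<5)|(H>174))&(S>180)&(V>80),orange=(H>=8)&(H<=20)&(S>190)&(V>150),green=(H>45)&(H<75)&(S>50)&(V>110),brown=(H<15)&(S>110)&(V>40)&(V<160),blue=(H>105)&(H<125)&(S>150))
    for k,m in masks.items():
        m=m&(W[...,0]<.95)&(W[...,0]>.3)&(abs(W[...,1])<.5)&(W[...,2]>-.03)&(W[...,2]<.25)
        nn,lab,st,ce=cv2.connectedComponentsWithStats(m.astype(np.uint8))
        for i in range(1,nn):
            if st[i,4]>15:
                p=W[lab==i];print(n,k,st[i].tolist(),'min',np.nanmin(p,0).round(3),'max',np.nanmax(p,0).round(3),'med',np.nanmedian(p,0).round(3))
a=cv2.imread('pics/top0.png')[160:270,190:430];b=cv2.imread('pics/side0.png')[185:320,215:425]
a=cv2.resize(a,None,fx=3.2,fy=3.2,interpolation=2);cv2.imwrite('pics/ta.png',a)
b=cv2.resize(b,None,fx=3.8,fy=3.8,interpolation=2);cv2.imwrite('pics/sb.png',b)
E
```

```text
top red [339, 172, 35, 30, 606] min [ 0.62  -0.353 -0.006] max [ 0.723 -0.245  0.05 ] med [ 0.674 -0.304  0.007]
top brown [338, 172, 37, 24, 351] min [ 0.596 -0.358 -0.001] max [ 0.727 -0.245  0.062] med [ 0.707 -0.33   0.026]
top brown [278, 195, 12, 11, 92] min [ 0.694 -0.045  0.085] max [ 0.718 -0.009  0.128] med [ 0.704 -0.025  0.103]
top brown [337, 194, 21, 14, 53] min [ 0.599 -0.257 -0.029] max [ 0.708 -0.22   0.05 ] med [ 0.626 -0.231  0.034]
top brown [274, 209, 14, 13, 128] min [ 0.613 -0.002  0.138] max [0.651 0.043 0.164] med [0.627 0.022 0.154]
top blue [386, 205, 14, 20, 197] min [ 0.482 -0.388 -0.03 ] max [ 0.569 -0.319  0.095] med [ 0.496 -0.334  0.057]
top blue [395, 227, 14, 19, 198] min [ 0.399 -0.381 -0.028] max [ 0.447 -0.296  0.093] med [ 0.411 -0.309  0.059]
side red [365, 248, 52, 25, 1000] min [ 0.611 -0.321  0.002] max [ 0.725 -0.217  0.055] med [ 0.693 -0.243  0.026]
side red [366, 267, 52, 24, 704] min [ 0.586 -0.358  0.001] max [ 0.704 -0.276  0.054] med [ 0.618 -0.341  0.03 ]
side orange [332, 255, 10, 7, 39] min [ 0.535 -0.214 -0.003] max [ 0.604 -0.11
[... 925 characters left out ...]
606 -0.115  0.04 ]
side brown [329, 248, 19, 5, 29] min [ 0.589 -0.122  0.006] max [ 0.638 -0.085  0.013] med [ 0.607 -0.115  0.01 ]
side brown [365, 248, 53, 23, 764] min [ 0.611 -0.326  0.003] max [ 0.725 -0.217  0.055] med [ 0.701 -0.239  0.034]
side brown [364, 264, 55, 27, 735] min [ 0.586 -0.358 -0.028] max [ 0.765 -0.265  0.054] med [ 0.618 -0.341  0.03 ]
side blue [259, 212, 14, 30, 345] min [0.439 0.049 0.001] max [0.509 0.217 0.089] med [0.455 0.059 0.046]
side blue [342, 272, 18, 38, 565] min [ 0.482 -0.365 -0.   ] max [ 0.52  -0.332  0.09 ] med [ 0.494 -0.356  0.047]
side blue [304, 276, 18, 40, 603] min [ 0.394 -0.34  -0.012] max [ 0.481 -0.163  0.091] med [ 0.41  -0.331  0.047]
```

View pics/ta.png

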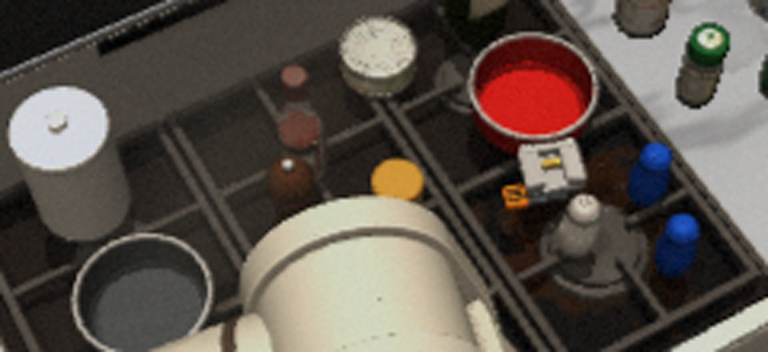

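View pics/sb.png

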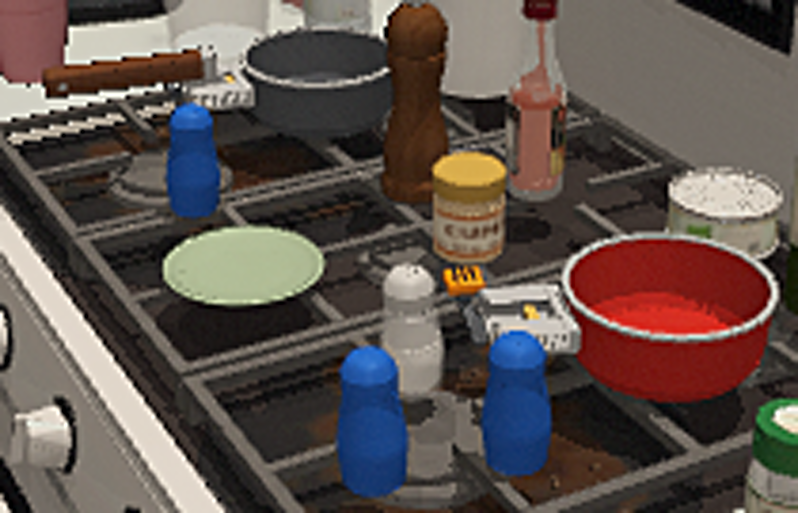

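```bash
cat >> h.py <<'E'
from scipy.optimize import least_squares
def circ(p,r=None):
    f=(lambda q:np.hypot(p[:,0]-q[0],p[:,1]-q[1])-(q[2] if r is None else r))
    m=np.median(p[:,:2],0); s=least_squares(f,[*m,.06],loss='soft_l1',f_scale=.002)
    return s.x.round(4),np.sqrt(np.mean(s.fun**2)).round(4),len(p)
def load(n):
    z=np.load(f'/tmp/{n}.npz');im,d=z['im'],z['d'];return im,pts(n,d),cv2.cvtColor(im,cv2.COLOR_RGB2HSV).astype(int)
def near(W,x,y,r,z0,z1): return (np.hypot(W[...,0]-x,W[...,1]-y)<r)&(W[...,2]>z0)&(W[...,2]<z1)
E
python3 - <<'E'
from h import *
for n in('top','side'):
    im,W,h=load(n)
    print('==',n)
    for nm,c in(('red',(.655,-.29)),('grey',(.62,.21))):
        m=near(W,*c,.12,.050,.066)
        hz=np.histogram(W[m][:,2],8,(.05,.066))[0]
        m2=near(W,*c,.085,.0545,.0625)
        p=W[m2]; print(nm,hz,circ(p), circ(p,.069))
    # shaker
    m=near(W,.47,-.23,.09,.07,.1)&~((h[...,0]>100)&(h[...,0]<130)&(h[...,1]>120))
    p=W[m]; print('cap',len(p),p.mean(0).round(3),p.max(0).round(3),p.min(0).round(3), np.argwhere(m).mean(0))
    for z0,z1 in((.015,.04),(.04,.068)):
        p=W[near(W,.47,-.23,.06,z0,z1)&(h[...,1]<120)]
        if len(p)>9: print(z0,circ(p,.022))
    # orange pads
    m=(h[...,0]>=8)&(h[...,0]<=22)&(h[...,1]>170)&(h[...,2]>120)&near(W,.56,0,.4,.03,.06)
    nn,lab,st,ce=cv2.connectedComponentsWithStats(m.astype(np.uint8))
    for i in range(1,nn):
        if st[i,4]>6: print('pad',ce[i].round(1),np.median(W[lab==i],0).round(4),'ray48',ray(n,*ce[i],.048).round(4),st[i].tolist())
    m=(h[...,0]>40)&(h[...,0]<80)&(h[...,1]>30)&(h[...,2]>100)&near(W,.5,-.05,.2,-.03,.05)
    p=W[m]; print('saucer',len(p))
    if len(p)>50:
        print(p.min(0).round(3),p.max(0).round(3),np.median(p[:,2]))
        cs,_=cv2.findContours(m.astype(np.uint8),0,1);c=max(cs,key=cv2.contourArea)[:,0]
        q=np.array([ray(n,u,v,.014) for u,v in c]);print(circ(q))
    m=(h[...,0]<15)&(h[...,1]>100)&(h[...,2]>40)&near(W,.46,.23,.12,.05,.09)
    p=W[m];print('handle',len(p),p.mean(0).round(3) if len(p) else'',p.min(0).round(3),p.max(0).round(3))
E
```

```text
== top
red [43 42 43 47 47 22 11  4] (array([ 0.6577, -0.2882,  0.0685]), np.float64(0.0022), 135) (array([ 0.6578, -0.2881,  0.06  ]), np.float64(0.0022), 135)
grey [20 33 44 47 30 18  8  2] (array([0.6351, 0.1967, 0.0684]), np.float64(0.0018), 91) (array([0.6351, 0.1965, 0.06  ]), np.float64(0.0019), 91)
cap 82 [ 0.485 -0.239  0.085] [ 0.503 -0.224  0.095] [ 0.471 -0.259  0.071] [225.08536585 371.87804878]
0.015 (array([ 0.4661, -0.2123,  0.06  ]), np.float64(0.0072), 42)
0.04 (array([ 0.4651, -0.2182,  0.06  ]), np.float64(0.0075), 63)
pad [350.3 221. ] [ 0.5515 -0.1992  0.0477] ray48 [ 0.5507 -0.1989  0.048 ] [347, 218, 8, 7, 37]
saucer 0Traceback (most recent call last):
  File "<stdin>", line 28, in <module>
    return umr_minimum(a, axis, None, out, keepdims, initial, where)
ValueError: zero-size array to reduction operation minimum which has no identity
```

```bash
python3 - <<'E'
from h import *
n='side'
im,W,h=load(n)
for nm,c in(('red',(.655,-.29)),('grey',(.63,.2))):
    print(nm,circ(W[near(W,*c,.085,.0545,.0625)]))
blue=(h[...,0]>100)&(h[...,0]<130)&(h[...,1]>120)
m=near(W,.485,-.24,.035,.07,.1)&~blue
p=W[m]; print('cap',len(p),p.mean(0).round(3),p.max(0).round(3),p.min(0).round(3), np.argwhere(m).mean(0))
for z0,z1 in((.015,.04),(.04,.068),(.075,.09)):
    p=W[near(W,.485,-.24,.035,z0,z1)&~blue]
    print(z0,circ(p,.022 if z0<.07 else .016))
m=(h[...,0]>=8)&(h[...,0]<=22)&(h[...,1]>170)&(h[...,2]>120)&near(W,.56,0,.4,.03,.06)
nn,lab,st,ce=cv2.connectedComponentsWithStats(m.astype(np.uint8))
for i in range(1,nn):
    if st[i,4]>6: print('pad',ce[i].round(1),np.median(W[lab==i],0).round(4),'ray48',ray(n,*ce[i],.048).round(4),st[i].tolist())
m=(h[...,0]>35)&(h[...,0]<80)&(h[...,1]>30)&(h[...,2]>100)&near(W,.5,-.05,.2,-.03,.05)
p=W[m]; print('saucer',len(p),p.min(0).round(3),p.max(0).round(3),np.median(p[:,2]))
cs,_=cv2.findContours(m.astype(np.uint8),0,1);c=max(cs,key=cv2.contourArea)[:,0]
q=np.array([ray(n,u,v,.014) for u,v in c]);print(circ(q))
m=(h[...,0]<15)&(h[...,1]>100)&(h[...,2]>40)&near(W,.46,.23,.12,.05,.09)
p=W[m];print('handle',len(p),p.mean(0).round(3) if len(p) else'',p.min(0).round(3),p.max(0).round(3))
for nm,c,r in(('mill',(.635,.01),.05),('jar',(.6,-.1),.06),('blue3',(.46,.06),.05)):
    p=W[near(W,*c,r,.02,.2)];print(nm,p.min(0).round(3),p.max(0).round(3))
E
```

```text
red (array([ 0.6556, -0.2885,  0.0688]), np.float64(0.0019), 209)
grey (array([0.6339, 0.1954, 0.069 ]), np.float64(0.0027), 93)
cap 129 [ 0.481 -0.247  0.081] [ 0.499 -0.23   0.09 ] [ 0.469 -0.259  0.07 ] [260.18604651 322.0620155 ]
0.015 (array([ 0.4875, -0.238 ,  0.06  ]), np.float64(0.0016), 120)
0.04 (array([ 0.4879, -0.2345,  0.06  ]), np.float64(0.0022), 162)
0.075 (array([ 0.4866, -0.2371,  0.06  ]), np.float64(0.005), 107)
pad [338.5 242. ] [ 0.6045 -0.1168  0.0395] ray48 [ 0.5976 -0.1286  0.048 ] [335, 242, 8, 1, 8]
pad [336.5 258.8] [ 0.5458 -0.2064  0.0463] ray48 [ 0.5449 -0.2077  0.048 ] [332, 255, 11, 8, 51]
saucer 690 [ 0.389 -0.116  0.001] [0.507 0.023 0.017] 0.009399221326139351
(array([ 0.4484, -0.0546,  0.0573]), np.float64(0.0015), 93)
handle 295 [0.462 0.224 0.064] [0.395 0.205 0.051] [0.527 0.251 0.075]
mill [ 0.606 -0.012  0.021] [0.656 0.035 0.17 ]
jar [ 0.588 -0.124  0.02 ] [ 0.642 -0.067  0.072]
blue3 [0.439 0.049 0.021] [0.48  0.081 0.089]
```

Confirmed in the crop: the grey-capped glass shaker stands at crop (412,330), full-image (323,272), about (0.486, -0.237). The saucer centre is about (0.449, -0.055). Next I swing over to the shaker, which also clears the top view.

Emit:
move_arm --increments '[{"dx": 0.25, "dy": -0.25, "jaw": 0}, {"dx": 0.5, "dy": -0.5}, {"dx": 0.7, "dy": -0.7}, {"dx": 0.9, "dy": -0.9, "az": 0.07}, {"dx": 1, "dy": -1, "az": 0.07}, {"dx": 1, "dy": -1, "az": 0.07}]'

```text
invalid input at $.increments[0]: expected keys dx, dy, dz, ax, ay, az, jaw
```

Emit:
move_arm --increments '[{"dx": 0.1, "dy": -0.27}, {"dx": 0.2, "dy": -0.54}, {"dx": 0.3, "dy": -0.8}, {"dx": 0.33, "dy": -1}]'

```text
invalid input at $.increments[0]: expected keys dx, dy, dz, ax, ay, az, jaw
```

Emit:
move_arm --increments '[{"dx": 0.05, "dy": -0.27}, {"dx": 0.1, "dy": -0.54}, {"dx": 0.12, "dy": -0.8}, {"dx": 0.13, "dy": -1}]'

```text
invalid input at $.increments[0]: expected keys dx, dy, dz, ax, ay, az, jaw
```

Emit:
move_arm --increments '[{"dx": 0.03, "dy": -0.27}, {"dx": 0.05, "dy": -0.54}, {"dx": 0.07, "dy": -0.8}, {"dx": 0.07, "dy": -1}]'

```text
invalid input at $.increments[0]: expected keys dx, dy, dz, ax, ay, az, jaw
```

Emit:
move_arm --increments '[{"dx": 0.03, "dy": -0.27}, {"dx": 0.03, "dy": -0.54}, {"dx": 0.04, "dy": -0.8}, {"dx": 0.04, "dy": -1}, {"dx": 0.04, "dy": -1}]'

```text
invalid input at $.increments[0]: expected keys dx, dy, dz, ax, ay, az, jaw
```

```bash
python3 - <<'E'
from h import *
cap('top','top1')
s=sense();print(s['t'],s['ee_pos'],s['eef_rot'],s['joint_positions'].round(1))
n='top';im,W,h=load(n)
for nm,c in(('red',(.655,-.29)),('grey',(.634,.196))):
    print(nm,circ(W[near(W,*c,.085,.0545,.0625)]))
m=(h[...,0]>=8)&(h[...,0]<=22)&(h[...,1]>170)&(h[...,2]>120)&near(W,.56,0,.4,.03,.06)
nn,lab,st,ce=cv2.connectedComponentsWithStats(m.astype(np.uint8))
for i in range(1,nn):
    if st[i,4]>6: print('pad',ce[i].round(1),np.median(W[lab==i],0).round(4),'ray48',ray(n,*ce[i],.048).round(4),st[i].tolist())
m=(h[...,0]>35)&(h[...,0]<80)&(h[...,1]>30)&(h[...,2]>80)&near(W,.449,-.055,.08,-.03,.05)
if m.sum()>50:
    cs,_=cv2.findContours(m.astype(np.uint8),0,1);c=max(cs,key=cv2.contourArea)[:,0]
    q=np.array([ray(n,u,v,.014) for u,v in c]);print('saucer',circ(q),m.sum())
p=W[near(W,.47,.225,.12,.06,.09)]
if len(p)>20:
    q=p[:,:2]-p[:,:2].mean(0);v=np.linalg.svd(q,full_matrices=0)[2];t=q@v.T
    print('handle',len(p),p.mean(0).round(4),v[0],t.min(0).round(3),t.max(0).round(3),np.histogram(p[:,2],10,(.06,.09))[0])
E
```

```text
0.15 [0.2522769  0.59851966 0.23694005] [-1.79918132e+02 -1.95079979e-03  1.57150544e+02] [-52.1  28.7 -24.5  88.9  12.7  65.2 -12. ]
red (array([ 0.6582, -0.2883,  0.0686]), np.float64(0.0021), 132)
grey (array([0.636 , 0.1964, 0.0685]), np.float64(0.0019), 130)
pad [350.4 221.1] [ 0.55   -0.1986  0.0489] ray48 [ 0.5506 -0.1989  0.048 ] [347, 218, 8, 7, 36]
```

View pics/top1.png

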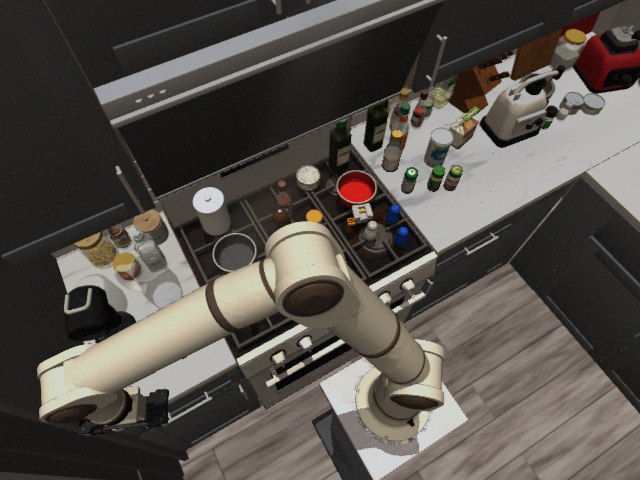

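The scene is unchanged because every row needs all seven keys, so I'll resend with them.

Emit:
move_arm --increments '[{"dx": 0.25, "dy": -0.25, "dz": 0, "ax": 0, "ay": 0, "az": 0, "jaw": 0}, {"dx": 0.5, "dy": -0.5, "dz": 0, "ax": 0, "ay": 0, "az": 0.04, "jaw": 0}, {"dx": 0.7, "dy": -0.7, "dz": 0, "ax": 0, "ay": 0, "az": 0.07, "jaw": 0}, {"dx": 0.9, "dy": -0.9, "dz": 0, "ax": 0, "ay": 0, "az": 0.07, "jaw": 0}, {"dx": 1, "dy": -1, "dz": 0, "ax": 0, "ay": 0, "az": 0.07, "jaw": 0}, {"dx": 1, "dy": -1, "dz": 0, "ax": 0, "ay": 0, "az": 0.07, "jaw": 0}]'

```text
t: 0.65
ee_pos: [0.4108, 0.4405, 0.237]
eef_rot: [-179.8, 0.3, 159.6]
ft_force: [1.8, -1.5, -0.5]
grip_width: 0.092
grip_force: 0.0
```

Emit:
move_arm --increments '[{"dx": 0.1, "dy": -0.27, "dz": 0, "ax": 0, "ay": 0, "az": 0, "jaw": 0}, {"dx": 0.2, "dy": -0.54, "dz": 0, "ax": 0, "ay": 0, "az": 0, "jaw": 0}, {"dx": 0.3, "dy": -0.8, "dz": 0, "ax": 0, "ay": 0, "az": 0, "jaw": 0}, {"dx": 0.33, "dy": -1, "dz": 0, "ax": 0, "ay": 0, "az": 0, "jaw": 0}]'

```text
t: 0.98
ee_pos: [0.4537, 0.2956, 0.2374]
eef_rot: [-180.0, 0.1, 160.2]
ft_force: [1.2, -0.7, 0.9]
grip_width: 0.0918
grip_force: 0.0
```

Emit:
move_arm --increments '[{"dx": 0.05, "dy": -0.27, "dz": 0, "ax": 0, "ay": 0, "az": 0, "jaw": 0}, {"dx": 0.1, "dy": -0.54, "dz": 0, "ax": 0, "ay": 0, "az": 0, "jaw": 0}, {"dx": 0.12, "dy": -0.8, "dz": 0, "ax": 0, "ay": 0, "az": 0, "jaw": 0}, {"dx": 0.13, "dy": -1, "dz": 0, "ax": 0, "ay": 0, "az": 0, "jaw": 0}]'

```text
t: 1.32
ee_pos: [0.4715, 0.1453, 0.2375]
eef_rot: [-179.9, 0.0, 160.1]
ft_force: [-0.1, -0.3, 0.3]
grip_width: 0.0919
grip_force: 0.0
```

Emit:
move_arm --increments '[{"dx": 0.03, "dy": -0.27, "dz": 0, "ax": 0, "ay": 0, "az": 0, "jaw": 0}, {"dx": 0.05, "dy": -0.54, "dz": 0, "ax": 0, "ay": 0, "az": 0, "jaw": 0}, {"dx": 0.07, "dy": -0.8, "dz": 0, "ax": 0, "ay": 0, "az": 0, "jaw": 0}, {"dx": 0.07, "dy": -1, "dz": 0, "ax": 0, "ay": 0, "az": 0, "jaw": 0}]'

```text
t: 1.65
ee_pos: [0.4818, -0.0045, 0.2378]
eef_rot: [-180.0, 0.0, 160.2]
ft_force: [0.5, 1.9, 0.2]
grip_width: 0.0919
grip_force: 0.0
```

Emit:
move_arm --increments '[{"dx": 0.03, "dy": -0.27, "dz": 0, "ax": 0, "ay": 0, "az": 0, "jaw": 0}, {"dx": 0.04, "dy": -0.54, "dz": 0, "ax": 0, "ay": 0, "az": 0, "jaw": 0}, {"dx": 0.04, "dy": -0.8, "dz": 0, "ax": 0, "ay": 0, "az": 0, "jaw": 0}, {"dx": 0.04, "dy": -1, "dz": 0, "ax": 0, "ay": 0, "az": 0, "jaw": 0}, {"dx": 0.04, "dy": -1, "dz": 0, "ax": 0, "ay": 0, "az": 0, "jaw": 0}]'

```text
t: 2.07
ee_pos: [0.4868, -0.1589, 0.2377]
eef_rot: [-179.8, 0.1, 159.7]
ft_force: [0.1, -0.4, 0.8]
grip_width: 0.0916
grip_force: 0.0
```

```bash
cat > meas.py <<'E'
from h import *
import sys
cap('top',sys.argv[1] if len(sys.argv)>1 else None)
s=sense();print(s['t'],s['ee_pos'],s['eef_rot'],s['joint_positions'].round(1))
n='top';im,W,h=load(n)
for nm,c in(('red',(.655,-.29)),('grey',(.634,.196))):
    print(nm,circ(W[near(W,*c,.085,.0545,.0625)]))
m=(h[...,0]>=8)&(h[...,0]<=22)&(h[...,1]>170)&(h[...,2]>120)&near(W,.56,0,.4,.03,.06)
nn,lab,st,ce=cv2.connectedComponentsWithStats(m.astype(np.uint8))
for i in range(1,nn):
    if st[i,4]>6: print('pad',ce[i].round(1),np.median(W[lab==i],0).round(4),'ray48',ray(n,*ce[i],.048).round(4),st[i].tolist())
m=(h[...,0]>35)&(h[...,0]<80)&(h[...,1]>30)&(h[...,2]>80)&near(W,.449,-.055,.08,-.03,.05)
if m.sum()>50:
    cs,_=cv2.findContours(m.astype(np.uint8),0,1);c=max(cs,key=cv2.contourArea)[:,0]
    q=np.array([ray(n,u,v,.014) for u,v in c]);print('saucer',circ(q),m.sum())
p=W[near(W,.46,.225,.1,.064,.09)]
if len(p)>20:
    q=p[:,:2]-p[:,:2].mean(0);v=np.linalg.svd(q,full_matrices=0)[2];t=q@v.T
    print('handle',len(p),p.mean(0).round(4),v[0],t.min(0).round(3),t.max(0).round(3),np.histogram(p[:,2],10,(.06,.09))[0])
E
python3 meas.py top2
```

```text
2.1167 [ 0.48707931 -0.15502979  0.2374607 ] [-1.79921837e+02 -1.21792022e-02  1.59893248e+02] [ 17.7  12.8  -3.6 109.2   1.   58.   83.6]
red (array([ 0.6579, -0.2885,  0.0687]), np.float64(0.0019), 53)
grey (array([0.636 , 0.1963, 0.0688]), np.float64(0.0019), 164)
pad [350.4 221. ] [ 0.55   -0.1977  0.0484] ray48 [ 0.5506 -0.1991  0.048 ] [347, 218, 8, 7, 41]
pad [228.9 292.6] [0.5185 0.2704 0.0477] ray48 [0.5176 0.2698 0.048 ] [225, 289, 9, 8, 53]
saucer (array([ 0.4505, -0.0559,  0.0575]), np.float64(0.0011), 95) 911
handle 351 [0.4688 0.2307 0.0709] [-0.9798039   0.19996079] [-0.076 -0.013] [0.072 0.013] [  0  18  85 125  89  30   4   0   0   0]
```

View pics/top2.png

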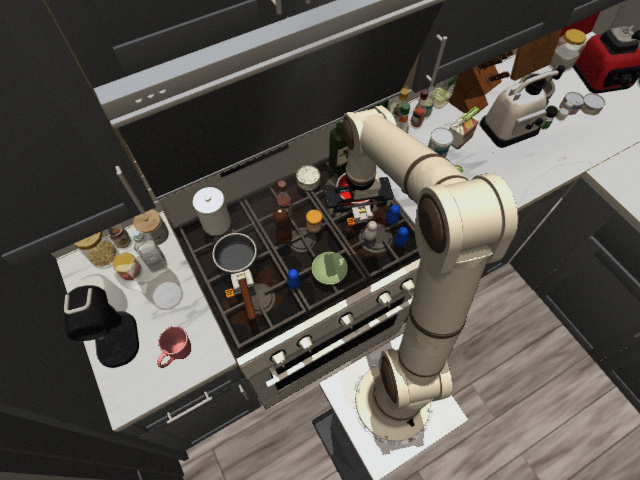

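Top is now clear: grey pan (235,252), its pad (229,293), handle shaft (247,298), saucer (330,268) and shaker (372,232). Both pan-to-pad distances come out at 139 mm, as the text says. Next I grasp the shaker.

Emit:
move_arm --increments '[{"dx": 0, "dy": -0.28, "dz": 0, "ax": 0, "ay": 0, "az": 0, "jaw": 0}, {"dx": 0, "dy": -0.56, "dz": -0.1, "ax": 0, "ay": 0, "az": 0, "jaw": 0}, {"dx": 0, "dy": -0.56, "dz": -0.35, "ax": 0, "ay": 0, "az": 0, "jaw": 0}, {"dx": 0, "dy": -0.56, "dz": -0.6, "ax": 0, "ay": 0, "az": 0, "jaw": 0}, {"dx": 0, "dy": -0.56, "dz": -0.8, "ax": 0, "ay": 0, "az": 0, "jaw": 0}, {"dx": 0, "dy": -0.56, "dz": -0.8, "ax": 0, "ay": 0, "az": 0, "jaw": 0}]'

```text
t: 2.62
ee_pos: [0.4836, -0.2315, 0.1117]
eef_rot: [179.9, -0.7, 160.4]
ft_force: [-1.0, 0.5, -0.4]
grip_width: 0.0919
grip_force: 0.0
```

Emit:
move_arm --increments '[{"dx": 0, "dy": 0, "dz": -0.2, "ax": 0, "ay": 0, "az": 0, "jaw": 0}, {"dx": 0, "dy": 0, "dz": -0.43, "ax": 0, "ay": 0, "az": 0, "jaw": 0}, {"dx": 0, "dy": 0, "dz": -0.43, "ax": 0, "ay": 0, "az": 0, "jaw": 0}, {"dx": 0, "dy": 0, "dz": -0.43, "ax": 0, "ay": 0, "az": 0, "jaw": 1}, {"dx": 0, "dy": 0, "dz": -0.43, "ax": 0, "ay": 0, "az": 0, "jaw": 1}, {"dx": 0, "dy": 0, "dz": -0.43, "ax": 0, "ay": 0, "az": 0, "jaw": 1}, {"dx": 0, "dy": 0, "dz": -0.43, "ax": 0, "ay": 0, "az": 0, "jaw": 1}, {"dx": 0, "dy": 0, "dz": -0.43, "ax": 0, "ay": 0, "az": 0, "jaw": 1}]' --force 15

```text
t: 3.28
ee_pos: [0.4891, -0.2355, 0.0552]
eef_rot: [-180.0, 0.2, 160.3]
ft_force: [1.2, -0.3, 1.0]
grip_width: 0.0632
grip_force: 0.0
```

Emit:
move_arm --increments '[{"dx": 0, "dy": 0, "dz": 0, "ax": 0, "ay": 0, "az": 0, "jaw": 1}, {"dx": 0, "dy": 0, "dz": 0, "ax": 0, "ay": 0, "az": 0, "jaw": 1}, {"dx": 0, "dy": 0, "dz": 0, "ax": 0, "ay": 0, "az": 0, "jaw": 1}, {"dx": 0, "dy": 0, "dz": 0, "ax": 0, "ay": 0, "az": 0, "jaw": 1}, {"dx": 0, "dy": 0, "dz": 0, "ax": 0, "ay": 0, "az": 0, "jaw": 1}, {"dx": 0, "dy": 0, "dz": 0, "ax": 0, "ay": 0, "az": 0, "jaw": 1}]'

```text
t: 3.78
ee_pos: [0.4879, -0.2354, 0.0534]
eef_rot: [-180.0, 0.0, 160.3]
ft_force: [-0.3, -1.0, 3.0]
grip_width: 0.0374
grip_force: 14.9
```

Emit:
move_arm --increments '[{"dx": 0, "dy": 0, "dz": 0.1, "ax": 0, "ay": 0, "az": 0, "jaw": 1}, {"dx": 0, "dy": 0, "dz": 0.3, "ax": 0, "ay": 0, "az": 0, "jaw": 1}, {"dx": 0, "dy": 0, "dz": 0.55, "ax": 0, "ay": 0, "az": 0, "jaw": 1}, {"dx": 0, "dy": 0, "dz": 0.55, "ax": 0, "ay": 0, "az": 0, "jaw": 1}, {"dx": 0, "dy": 0, "dz": 0.55, "ax": 0, "ay": 0, "az": 0, "jaw": 1}]'

```text
t: 4.2
ee_pos: [0.4896, -0.2355, 0.1378]
eef_rot: [-180.0, 0.3, 160.3]
ft_force: [-0.6, -0.1, -1.0]
grip_width: 0.0373
grip_force: 14.7
```

```bash
python3 - <<'E'
from h import *
im,d=cap('side');s=sense();print(s['t'],s['ee_pos'],s['grip_width'],s['grip_force'])
W=pts('side',d)
for z in np.arange(.05,.19,.01):
    m=near(W,.488,-.236,.05,z,z+.01);p=W[m]
    if len(p): print(z.round(2),len(p),p.mean(0).round(3), np.ptp(np.argwhere(m)[:,1]))
cv2.imwrite('pics/s1.png',cv2.resize(im[190:320,250:400,::-1],None,fx=4,fy=4,interpolation=2))
E
```

```text
4.25 [ 0.48817969 -0.23486908  0.13613611] 0.03790468576967763 14.677415712503716
0.08 17 [ 0.482 -0.251  0.088] 13
0.09 56 [ 0.483 -0.252  0.095] 16
0.1 64 [ 0.484 -0.252  0.105] 17
0.11 72 [ 0.481 -0.252  0.115] 17
0.12 56 [ 0.483 -0.25   0.125] 17
0.13 46 [ 0.478 -0.251  0.135] 15
0.14 54 [ 0.475 -0.26   0.145] 13
0.15 45 [ 0.475 -0.265  0.155] 13
0.16 31 [ 0.475 -0.27   0.164] 9
0.19 8 [ 0.465 -0.211  0.199] 7
```

View pics/s1.png

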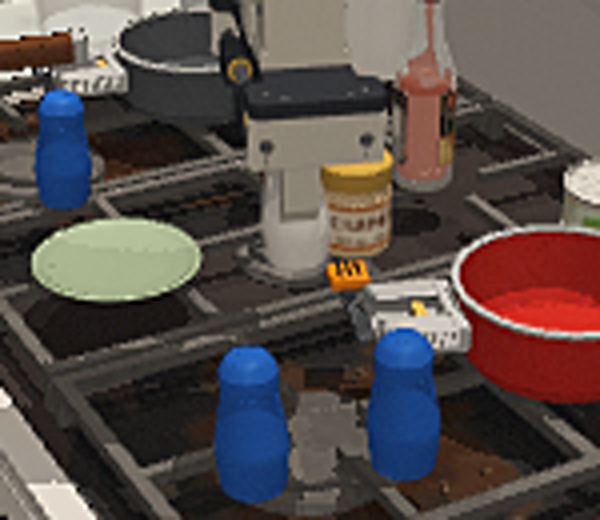

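The shaker hangs upright between the pads at crop (295,230), and the waist explains the 37 mm opening. I carry it to the saucer.

Emit:
move_arm --increments '[{"dx": -0.05, "dy": 0.15, "dz": 0, "ax": 0, "ay": 0, "az": 0, "jaw": 1}, {"dx": -0.1, "dy": 0.4, "dz": 0, "ax": 0, "ay": 0, "az": 0, "jaw": 1}, {"dx": -0.15, "dy": 0.65, "dz": 0, "ax": 0, "ay": 0, "az": 0, "jaw": 1}, {"dx": -0.2, "dy": 0.85, "dz": 0, "ax": 0, "ay": 0, "az": 0, "jaw": 1}, {"dx": -0.25, "dy": 1, "dz": 0, "ax": 0, "ay": 0, "az": 0, "jaw": 1}]'

```text
t: 4.67
ee_pos: [0.4481, -0.0816, 0.1339]
eef_rot: [180.0, -0.2, 160.5]
ft_force: [0.2, 0.9, -1.1]
grip_width: 0.0378
grip_force: 14.7
```

Emit:
move_arm --increments '[{"dx": 0, "dy": 0.12, "dz": 0, "ax": 0, "ay": 0, "az": 0, "jaw": 1}, {"dx": 0, "dy": 0.2, "dz": 0, "ax": 0, "ay": 0, "az": 0, "jaw": 1}, {"dx": 0, "dy": 0.2, "dz": -0.1, "ax": 0, "ay": 0, "az": 0, "jaw": 1}, {"dx": 0, "dy": 0.2, "dz": -0.25, "ax": 0, "ay": 0, "az": 0, "jaw": 1}, {"dx": 0, "dy": 0.2, "dz": -0.35, "ax": 0, "ay": 0, "az": 0, "jaw": 1}, {"dx": 0, "dy": 0.2, "dz": -0.4, "ax": 0, "ay": 0, "az": 0, "jaw": 1}, {"dx": 0, "dy": 0.2, "dz": -0.43, "ax": 0, "ay": 0, "az": 0, "jaw": 1}, {"dx": 0, "dy": 0.2, "dz": -0.45, "ax": 0, "ay": 0, "az": 0, "jaw": 1}, {"dx": 0, "dy": 0.2, "dz": -0.45, "ax": 0, "ay": 0, "az": 0, "jaw": 1}]'

```text
t: 5.42
ee_pos: [0.45, -0.055, 0.0677]
eef_rot: [-180.0, -0.1, 160.3]
ft_force: [0.0, 0.1, -0.7]
grip_width: 0.0375
grip_force: 14.7
```

Emit:
move_arm --increments '[{"dx": 0, "dy": 0, "dz": -0.005, "ax": 0, "ay": 0, "az": 0, "jaw": 1}, {"dx": 0, "dy": 0, "dz": -0.01, "ax": 0, "ay": 0, "az": 0, "jaw": 1}, {"dx": 0, "dy": 0, "dz": -0.01, "ax": 0, "ay": 0, "az": 0, "jaw": 1}]'

```text
t: 5.67
ee_pos: [0.4508, -0.0551, 0.0672]
eef_rot: [180.0, 0.1, 160.3]
ft_force: [0.3, -0.1, -0.2]
grip_width: 0.0373
grip_force: 14.7
```

Emit:
move_arm --increments '[{"dx": 0, "dy": 0, "dz": 0, "ax": 0, "ay": 0, "az": 0, "jaw": 0.5}, {"dx": 0, "dy": 0, "dz": 0, "ax": 0, "ay": 0, "az": 0, "jaw": 0.3}, {"dx": 0, "dy": 0, "dz": 0, "ax": 0, "ay": 0, "az": 0, "jaw": 0}, {"dx": 0, "dy": 0, "dz": 0, "ax": 0, "ay": 0, "az": 0, "jaw": 0}, {"dx": 0, "dy": 0, "dz": 0, "ax": 0, "ay": 0, "az": 0, "jaw": 0}, {"dx": 0, "dy": 0, "dz": 0, "ax": 0, "ay": 0, "az": 0, "jaw": 0}, {"dx": 0, "dy": 0, "dz": 0.2, "ax": 0, "ay": 0, "az": 0, "jaw": 0}, {"dx": 0, "dy": 0, "dz": 0.5, "ax": 0, "ay": 0, "az": 0, "jaw": 0}, {"dx": 0, "dy": 0, "dz": 0.75, "ax": 0, "ay": 0, "az": 0, "jaw": 0}, {"dx": 0, "dy": 0, "dz": 0.95, "ax": 0, "ay": 0, "az": 0, "jaw": 0}]'

```text
t: 6.5
ee_pos: [0.451, -0.055, 0.2122]
eef_rot: [180.0, 0.1, 160.3]
ft_force: [1.1, -0.0, -0.5]
grip_width: 0.0917
grip_force: 0.0
```

```bash
python3 - <<'E'
from h import *
im,d=cap('side');s=sense();print(s['t'],s['ee_pos'],s['grip_width'],s['grip_force'])
W=pts('side',d)
for z in np.arange(.02,.12,.01):
    m=near(W,.45,-.055,.04,z,z+.01);p=W[m]
    if len(p): print(z.round(2),len(p),p.mean(0).round(3),p.min(0).round(3),p.max(0).round(3))
E
```

```text
6.55 [ 0.45439374 -0.05528265  0.21725454] 0.09180884532020148 0.0
0.02 47 [ 0.446 -0.074  0.025] [ 0.429 -0.081  0.02 ] [ 0.467 -0.057  0.03 ]
0.03 50 [ 0.445 -0.073  0.035] [ 0.429 -0.083  0.03 ] [ 0.468 -0.056  0.04 ]
0.04 56 [ 0.444 -0.073  0.045] [ 0.428 -0.081  0.04 ] [ 0.47  -0.054  0.05 ]
0.05 51 [ 0.444 -0.071  0.055] [ 0.43  -0.079  0.05 ] [ 0.467 -0.053  0.06 ]
0.06 50 [ 0.444 -0.07   0.065] [ 0.431 -0.079  0.061] [ 0.464 -0.05   0.07 ]
0.07 40 [ 0.444 -0.07   0.075] [ 0.431 -0.076  0.07 ] [ 0.462 -0.056  0.08 ]
0.08 46 [ 0.443 -0.068  0.085] [ 0.43  -0.077  0.08 ] [ 0.463 -0.049  0.09 ]
0.09 53 [ 0.446 -0.063  0.094] [ 0.434 -0.073  0.09 ] [ 0.462 -0.051  0.099]
```

The shaker stands upright at the saucer's middle, with its top at about 0.104. Next is the grey catch.

Emit:
move_arm --increments '[{"dx": 0.06, "dy": 0.27, "dz": 0, "ax": 0, "ay": 0, "az": 0.1, "jaw": 1}, {"dx": 0.12, "dy": 0.54, "dz": 0, "ax": 0, "ay": 0, "az": 0.18, "jaw": 1}, {"dx": 0.2, "dy": 0.8, "dz": 0, "ax": 0, "ay": 0, "az": 0.18, "jaw": 1}, {"dx": 0.25, "dy": 1, "dz": 0, "ax": 0, "ay": 0, "az": 0.18, "jaw": 1}]'

```text
t: 6.88
ee_pos: [0.4885, 0.0984, 0.2097]
eef_rot: [179.9, 0.1, 168.5]
ft_force: [0.8, 0.3, -0.3]
grip_width: 0.0697
grip_force: 0.0
```

Emit:
move_arm --increments '[{"dx": 0.06, "dy": 0.27, "dz": 0, "ax": 0, "ay": 0, "az": 0, "jaw": 1}, {"dx": 0.12, "dy": 0.54, "dz": 0, "ax": 0, "ay": 0, "az": 0, "jaw": 1}, {"dx": 0.2, "dy": 0.8, "dz": -0.1, "ax": 0, "ay": 0, "az": 0, "jaw": 1}, {"dx": 0.2, "dy": 1, "dz": -0.3, "ax": 0, "ay": 0, "az": 0, "jaw": 1}, {"dx": 0.2, "dy": 1, "dz": -0.5, "ax": 0, "ay": 0, "az": 0, "jaw": 1}, {"dx": 0.2, "dy": 1, "dz": -0.5, "ax": 0, "ay": 0, "az": 0, "jaw": 1}, {"dx": 0.2, "dy": 1, "dz": -0.5, "ax": 0, "ay": 0, "az": 0, "jaw": 1}]'

```text
t: 7.47
ee_pos: [0.516, 0.2442, 0.1322]
eef_rot: [-179.8, -0.2, 168.5]
ft_force: [0.6, -0.1, 0.0]
grip_width: 0.0229
grip_force: 0.0
```

```bash
python3 -c "
from h import *
s=sense();print(s['t'],s['ee_pos'],s['eef_rot'],s['grip_width'],s['ft_force'])
cap('side')"
```

```text
7.4667 [0.51603296 0.2442161  0.13224091] [-179.80348821   -0.2425232   168.45979181] 0.022904697160658093 [ 6.31748740e-01 -7.69581064e-02  5.52359363e-04]
```

Emit:
move_arm --increments '[{"dx": 0.02, "dy": 0.1, "dz": 0, "ax": 0, "ay": 0, "az": 0, "jaw": 1}, {"dx": 0.02, "dy": 0.21, "dz": 0, "ax": 0, "ay": 0, "az": 0, "jaw": 1}, {"dx": 0.02, "dy": 0.21, "dz": -0.15, "ax": 0, "ay": 0, "az": 0, "jaw": 1}, {"dx": 0.02, "dy": 0.21, "dz": -0.3, "ax": 0, "ay": 0, "az": 0, "jaw": 1}, {"dx": 0.02, "dy": 0.21, "dz": -0.45, "ax": 0, "ay": 0, "az": 0, "jaw": 1}, {"dx": 0.02, "dy": 0.21, "dz": -0.45, "ax": 0, "ay": 0, "az": 0, "jaw": 1}, {"dx": 0.02, "dy": 0.21, "dz": -0.45, "ax": 0, "ay": 0, "az": 0, "jaw": 1}]'

```text
t: 8.1
ee_pos: [0.5215, 0.2764, 0.0676]
eef_rot: [180.0, 0.0, 168.3]
ft_force: [0.5, -0.5, -0.3]
grip_width: 0.0003
grip_force: 0.0
```

Emit:
move_arm --increments '[{"dx": -0.01, "dy": 0, "dz": -0.03, "ax": 0, "ay": 0, "az": 0, "jaw": 1}, {"dx": -0.01, "dy": 0, "dz": -0.05, "ax": 0, "ay": 0, "az": 0, "jaw": 1}, {"dx": -0.01, "dy": 0, "dz": -0.07, "ax": 0, "ay": 0, "az": 0, "jaw": 1}, {"dx": -0.01, "dy": 0, "dz": -0.09, "ax": 0, "ay": 0, "az": 0, "jaw": 1}, {"dx": -0.01, "dy": 0, "dz": -0.1, "ax": 0, "ay": 0, "az": 0, "jaw": 1}, {"dx": -0.01, "dy": 0, "dz": -0.1, "ax": 0, "ay": 0, "az": 0, "jaw": 1}, {"dx": -0.01, "dy": 0, "dz": -0.1, "ax": 0, "ay": 0, "az": 0, "jaw": 1}]'

```text
t: 8.68
ee_pos: [0.5206, 0.2772, 0.0525]
eef_rot: [179.9, 0.1, 168.4]
ft_force: [1.8, 1.6, 4.4]
grip_width: 0.0003
grip_force: 1.9
```

Emit:
move_arm --increments '[{"dx": -0.01, "dy": 0, "dz": -0.01, "ax": 0, "ay": 0, "az": 0, "jaw": 1}, {"dx": -0.01, "dy": 0, "dz": -0.01, "ax": 0, "ay": 0, "az": 0, "jaw": 1}, {"dx": -0.01, "dy": 0, "dz": 0.15, "ax": 0, "ay": 0, "az": 0, "jaw": 1}, {"dx": -0.01, "dy": 0, "dz": 0.4, "ax": 0, "ay": 0, "az": 0, "jaw": 1}, {"dx": -0.01, "dy": 0, "dz": 0.7, "ax": 0, "ay": 0, "az": 0, "jaw": 0}, {"dx": -0.01, "dy": 0, "dz": 0.7, "ax": 0, "ay": 0, "az": 0, "jaw": 0}]'

```text
t: 9.18
ee_pos: [0.5204, 0.2785, 0.163]
eef_rot: [179.7, 0.3, 168.4]
ft_force: [1.4, 0.9, 1.1]
grip_width: 0.0095
grip_force: 0.0
```

```bash
python3 - <<'E'
from h import *
b=np.load('/tmp/side.npz')
def an(d,im):
    W=pts('side',d);h=cv2.cvtColor(im,cv2.COLOR_RGB2HSV).astype(int)
    m=(h[...,0]<15)&(h[...,1]>100)&(h[...,2]>40)&near(W,.45,.23,.14,.045,.09)
    p=W[m];u=np.argwhere(m)[:,1];a=p[:,:2]@[.9796,-.2011];print('handle',len(p),p.mean(0).round(4),p.min(0).round(3),p.max(0).round(3),'along',np.percentile(a,[1,5,50,95,99]).round(4),u.min(),u.max())
    near_=a<np.percentile(a,15);print('tail z',p[near_][:,2].max(),'head z',p[a>np.percentile(a,85)][:,2].max())
an(b['d'],b['im']);im,d=cap('side');an(d,im)
s=sense();print(s['t'],s['ee_pos'],s['eef_rot'])
E
python3 meas.py
```

```text
handle 277 [0.4611 0.2239 0.0636] [0.396 0.205 0.05 ] [0.527 0.254 0.073] along [0.3408 0.3456 0.4055 0.4672 0.4714] 226 268
tail z 0.07264408983822035 head z 0.07251793392324124
handle 281 [0.4493 0.2263 0.0611] [0.385 0.209 0.045] [0.517 0.255 0.073] along [0.3301 0.335  0.3929 0.4549 0.4606] 223 264
tail z 0.06610340298279138 head z 0.07311308071185185
9.2333 [0.51972551 0.2779342  0.16100454] [179.75978713   0.28571733 168.40606108]
9.2833 [0.51834404 0.27688088 0.15842629] [1.79911098e+02 1.18584915e-01 1.68398306e+02] [-18.8  26.3 -15.4 102.5   8.6  52.2  40.5]
  return _methods._mean(a, axis=axis, dtype=dtype,
  ret = um.true_divide(
Traceback (most recent call last):
  File "meas.py", line 7, in <module>
    print(nm,circ(W[near(W,*c,.085,.0545,.0625)]))
             ~~~~^^^^^^^^^^^^^^^^^^^^^^^^^^^^^^^^
  File "h.py", line 21, in circ
    m=np.median(p[:,:2],0); s=least_squares(f,[*m,.06],loss='soft_l1',f_scale=.002)
                              ~~~~~~~~~~~~~^^^^^^^^^^^^^^^^^^^^^^^^^^^^^^^^^^^^^^^^
ValueError: Initial guess is outside of provided bounds
```

Emit:
move_arm --increments '[{"dx": -0.2, "dy": -0.15, "dz": 0, "ax": 0, "ay": 0, "az": 0, "jaw": 0.2}, {"dx": -0.41, "dy": -0.29, "dz": 0, "ax": 0, "ay": 0, "az": 0, "jaw": 0.2}, {"dx": -0.41, "dy": -0.29, "dz": 0, "ax": 0, "ay": 0, "az": 0, "jaw": 0.2}, {"dx": -0.41, "dy": -0.29, "dz": 0, "ax": 0, "ay": 0, "az": 0, "jaw": 0.2}, {"dx": -0.41, "dy": -0.29, "dz": 0, "ax": 0, "ay": 0, "az": 0, "jaw": 0.2}]'

```text
t: 9.7
ee_pos: [0.4554, 0.2324, 0.1555]
eef_rot: [-179.9, -0.1, 168.4]
ft_force: [1.2, 0.6, 0.5]
grip_width: 0.0509
grip_force: 0.0
```

```bash
python3 - <<'E'
from h import *
n='side';im,W,h=load(n)
m=(h[...,0]<15)&(h[...,1]>100)&(h[...,2]>40)&near(W,.45,.23,.14,.045,.09)
p=W[m];a=p[:,:2]@[.9796,-.2011]
for e in np.arange(.33,.46,.015):
    q=p[(a>=e)&(a<e+.015)];print(e.round(3),len(q),np.percentile(q[:,2],[3,50,90,97]).round(4))
s=sense();print(s['t'],s['ee_pos'],s['eef_rot'],s['grip_width'])
E
```

```text
0.33 31 [0.0479 0.0593 0.0651 0.0658]
0.345 33 [0.049  0.0597 0.0661 0.067 ]
0.36 32 [0.0493 0.0611 0.0668 0.0674]
0.375 35 [0.0488 0.0609 0.0672 0.0681]
0.39 28 [0.0525 0.0626 0.0691 0.0694]
0.405 34 [0.0524 0.0635 0.0694 0.0702]
0.42 29 [0.0528 0.0624 0.0705 0.0719]
0.435 31 [0.0524 0.063  0.0706 0.0724]
0.45 25 [0.0537 0.0645 0.0725 0.0728]
9.7 [0.45544971 0.23243778 0.15545049] [-1.79916563e+02 -1.09725956e-01  1.68395868e+02] 0.050890761183483756
```

Emit:
move_arm --increments '[{"dx": 0.01, "dy": 0, "dz": -0.2, "ax": 0, "ay": 0, "az": 0, "jaw": 0.2}, {"dx": 0.01, "dy": 0, "dz": -0.4, "ax": 0, "ay": 0, "az": 0, "jaw": 0.2}, {"dx": 0.01, "dy": 0, "dz": -0.6, "ax": 0, "ay": 0, "az": 0, "jaw": 0.2}, {"dx": 0.01, "dy": 0, "dz": -0.7, "ax": 0, "ay": 0, "az": 0, "jaw": 0.2}, {"dx": 0.01, "dy": 0, "dz": -0.7, "ax": 0, "ay": 0, "az": 0, "jaw": 0.2}, {"dx": 0.01, "dy": 0, "dz": -0.7, "ax": 0, "ay": 0, "az": 0, "jaw": 0.2}]' --force 40

```text
t: 10.2
ee_pos: [0.4575, 0.2333, 0.0506]
eef_rot: [-179.9, -0.1, 168.4]
ft_force: [-0.6, -0.3, 0.2]
grip_width: 0.0734
grip_force: 0.0
```

Emit:
move_arm --increments '[{"dx": 0, "dy": 0, "dz": 0, "ax": 0, "ay": 0, "az": 0, "jaw": 1}, {"dx": 0, "dy": 0, "dz": 0, "ax": 0, "ay": 0, "az": 0, "jaw": 1}, {"dx": 0, "dy": 0, "dz": 0, "ax": 0, "ay": 0, "az": 0, "jaw": 1}, {"dx": 0, "dy": 0, "dz": 0, "ax": 0, "ay": 0, "az": 0, "jaw": 1}, {"dx": 0, "dy": 0, "dz": 0, "ax": 0, "ay": 0, "az": 0, "jaw": 1}, {"dx": 0, "dy": 0, "dz": 0, "ax": 0, "ay": 0, "az": 0, "jaw": 1}, {"dx": 0, "dy": 0, "dz": 0, "ax": 0, "ay": 0, "az": 0, "jaw": 1}, {"dx": 0, "dy": 0, "dz": 0, "ax": 0, "ay": 0, "az": 0, "jaw": 1}]'

```text
t: 10.87
ee_pos: [0.4579, 0.2331, 0.0519]
eef_rot: [180.0, 0.0, 168.4]
ft_force: [-1.0, 0.3, -0.2]
grip_width: 0.0247
grip_force: 0.3
```

Emit:
move_arm --increments '[{"dx": 0, "dy": 0, "dz": 0, "ax": 0, "ay": 0, "az": 0, "jaw": 1}, {"dx": 0, "dy": 0, "dz": 0, "ax": 0, "ay": 0, "az": 0, "jaw": 1}, {"dx": 0, "dy": 0, "dz": 0, "ax": 0, "ay": 0, "az": 0, "jaw": 1}, {"dx": 0, "dy": 0, "dz": 0.01, "ax": 0.005, "ay": 0.03, "az": 0, "jaw": 1}, {"dx": 0, "dy": 0, "dz": 0.022, "ax": 0.013, "ay": 0.065, "az": 0, "jaw": 1}, {"dx": 0, "dy": 0, "dz": 0.022, "ax": 0.013, "ay": 0.065, "az": 0, "jaw": 1}, {"dx": 0, "dy": 0, "dz": 0.022, "ax": 0.013, "ay": 0.065, "az": 0, "jaw": 1}]'

```text
t: 11.45
ee_pos: [0.4586, 0.2331, 0.0551]
eef_rot: [180.0, -2.9, 168.4]
ft_force: [1.4, 0.8, 1.0]
grip_width: 0.0242
grip_force: 39.9
```

Firmly gripped with little force. I pull it out along the channel.

Emit:
move_arm --increments '[{"dx": -0.04, "dy": 0.008, "dz": 0, "ax": 0, "ay": 0, "az": 0, "jaw": 1}, {"dx": -0.08, "dy": 0.016, "dz": 0, "ax": 0, "ay": 0, "az": 0, "jaw": 1}, {"dx": -0.12, "dy": 0.025, "dz": 0, "ax": 0, "ay": 0, "az": 0, "jaw": 1}, {"dx": -0.18, "dy": 0.037, "dz": 0, "ax": 0, "ay": 0, "az": 0, "jaw": 1}, {"dx": -0.24, "dy": 0.049, "dz": 0, "ax": 0, "ay": 0, "az": 0, "jaw": 1}, {"dx": -0.3, "dy": 0.062, "dz": 0, "ax": 0, "ay": 0, "az": 0, "jaw": 1}, {"dx": -0.3, "dy": 0.062, "dz": 0, "ax": 0, "ay": 0, "az": 0, "jaw": 1}]'

```text
t: 12.03
ee_pos: [0.4092, 0.2424, 0.0545]
eef_rot: [-179.9, -3.2, 168.5]
ft_force: [-0.6, -0.4, -2.4]
grip_width: 0.0238
grip_force: 39.8
```

Emit:
move_arm --increments '[{"dx": 0, "dy": 0, "dz": 0.15, "ax": 0, "ay": 0, "az": 0, "jaw": 1}, {"dx": 0, "dy": 0, "dz": 0.4, "ax": 0, "ay": 0, "az": 0, "jaw": 1}, {"dx": 0, "dy": 0, "dz": 0.65, "ax": 0, "ay": 0, "az": 0, "jaw": 1}, {"dx": 0, "dy": 0, "dz": 0.65, "ax": 0, "ay": 0, "az": 0, "jaw": 1}, {"dx": 0, "dy": 0, "dz": 0.65, "ax": 0, "ay": 0, "az": 0, "jaw": 1}]'

```text
t: 12.45
ee_pos: [0.4145, 0.2431, 0.1545]
eef_rot: [179.8, -2.7, 168.4]
ft_force: [-0.3, 0.4, -0.9]
grip_width: 0.0234
grip_force: 39.8
```

```bash
cat > red.py <<'E'
from h import *
s=sense();print(s['t'],s['ee_pos'],s['eef_rot'])
for n in('top','side'):
    cap(n);im,W,h=load(n)
    c=circ(W[near(W,.657,-.288,.085,.0545,.0625)])[0][:2]
    m=(h[...,0]>=8)&(h[...,0]<=22)&(h[...,1]>170)&(h[...,2]>120)&near(W,.549,-.2,.03,.03,.06)
    u=np.argwhere(m).mean(0)[::-1];pd=ray(n,*u,.048)[:2]
    v=pd-c;print(n,c,'pad',pd.round(4),np.hypot(*v).round(4),'yaw',(np.degrees(np.arctan2(v[1],v[0]))-159.73).round(2))
    # bracket points: top face z ~.045
    R=lambda a:np.array([[np.cos(a),np.sin(a)],[-np.sin(a),np.cos(a)]])
    a=np.radians(-19.6);L=(W[...,:2]-c)@R(a).T
    m=(L[...,0]<-.078)&(L[...,0]>-.122)&(abs(L[...,1])<.045)&(W[...,2]>.038)&(W[...,2]<.056)&(h[...,1]<80)
    q=L[m];print('bracket y range',len(q),np.percentile(q[:,1],[0,2,5,50,95,98,100]).round(4))
    for e in np.arange(-.122,-.078,.008):
        t=q[(q[:,0]>=e)&(q[:,0]<e+.008),1]
        if len(t)>3:print(e.round(3),len(t),t.min().round(4),t.max().round(4))
E
python3 red.py
cat > tilt.py <<'E'
from h import *
n='side';im,W,h=load(n);s=sense();t=s['ee_pos'];yw=np.radians(s['eef_rot'][2]-180);ax=np.array([np.cos(yw),np.sin(yw)])
m=(h[...,0]<15)&(h[...,1]>100)&(h[...,2]>40)&near(W,*t[:2],.15,t[2]-.03,t[2]+.04)
p=W[m];a=(p[:,:2]-t[:2])@ax;E=[]
for e in np.arange(-.075,.08,.01):
    k=(a>=e)&(a<e+.01)
    if k.sum()>8: E.append((e+.005,np.percentile(p[k,2],3)-t[2],np.percentile(p[k,2],95)-t[2]))
E=np.array(E);print(E.round(4).tolist());print('slope bot/top',np.polyfit(E[:,0],E[:,1],1),np.polyfit(E[:,0],E[:,2],1), a.min(),a.max())
E
python3 tilt.py
```

```text
12.45 [0.41447163 0.24305359 0.15453208] [179.84949074  -2.73955171 168.39400833]
top [ 0.6589 -0.2885] pad [nan nan] nan yaw nan
[]red.py:7: RuntimeWarning: Mean of empty slice.
  u=np.argwhere(m).mean(0)[::-1];pd=ray(n,*u,.048)[:2]
  ret = um.true_divide(
Traceback (most recent call last):
  File "red.py", line 13, in <module>
    q=L[m];print('bracket y range',len(q),np.percentile(q[:,1],[0,2,5,50,95,98,100]).round(4))
                                          ~~~~~~~~~~~~~^^^^^^^^^^^^^^^^^^^^^^^^^^^^^
IndexError: index -1 is out of bounds for axis 0 with size 0
Traceback (most recent call last):
  File "tilt.py", line 8, in <module>
    E=np.array(E);print(E.round(4).tolist());print('slope bot/top',np.polyfit(E[:,0],E[:,1],1),np.polyfit(E[:,0],E[:,2],1), a.min(),a.max())
                                                                              ~^^^^^
IndexError: too many indices for array: array is 1-dimensional, but 2 were indexed
```

```bash
python3 - <<'E'
from h import *
im,d=cap('side')
def loc(n,im,c,yaw=-19.6):
    h=cv2.cvtColor(im,cv2.COLOR_RGB2HSV).astype(int);a=np.radians(yaw);R=np.array([[np.cos(a),np.sin(a)],[-np.sin(a),np.cos(a)]])
    v,u=np.mgrid[:480,:640];C=calibration(n);K=np.array(C['intrinsics']);T=np.array(C['cam_to_world'])
    r=np.stack([(u-K[0,2])/K[0,0],(v-K[1,2])/K[1,1],u*0+1.],-1)@T[:3,:3].T
    for z in(.045,):
        P=T[:3,3]+r*((z-T[2,3])/r[...,2])[...,None];L=(P[...,:2]-c)@R.T
        m=(L[...,0]<-.08)&(L[...,0]>-.135)&(abs(L[...,1])<.045)&(h[...,1]<60)&(h[...,2]>140)
        for e in np.arange(-.132,-.08,.006):
            k=m&(L[...,0]>=e)&(L[...,0]<e+.006);t=L[k][:,1]
            if len(t)>3:print(n,e.round(3),len(t),t.min().round(4),t.max().round(4),'mid',((t.min()+t.max())/2).round(4))
    P=T[:3,3]+r*((.048-T[2,3])/r[...,2])[...,None];L=(P[...,:2]-c)@R.T
    m=(h[...,0]>=8)&(h[...,0]<=24)&(h[...,1]>130)&(h[...,2]>100)&(np.hypot(L[...,0]+.13,L[...,1]-.048)<.022)
    print('pad',m.sum(),L[m].mean(0).round(4),L[m].min(0).round(4),L[m].max(0).round(4))
loc('top',cv2.imread('pics/top0.png')[...,::-1],np.array([.658,-.2884]))
loc('side',im,np.array([.6556,-.2885]))
E
python3 tilt.py
```

```text
top -0.126 11 -0.0087 0.0125 mid 0.0019
top -0.12 22 -0.0318 0.0285 mid -0.0017
top -0.114 26 -0.0294 0.031 mid 0.0008
top -0.108 22 -0.0313 0.0301 mid -0.0006
top -0.102 18 -0.0288 0.0284 mid -0.0002
top -0.096 15 -0.0298 0.0309 mid 0.0005
top -0.09 22 -0.0317 0.0291 mid -0.0013
top -0.084 10 -0.0293 0.0282 mid -0.0005
pad 46 [-0.131   0.0479] [-0.1442  0.0342] [-0.1179  0.0595]
side -0.126 10 -0.0282 0.031 mid 0.0014
side -0.12 20 -0.0244 0.0306 mid 0.0031
side -0.114 20 -0.0213 0.0298 mid 0.0042
side -0.108 20 -0.0221 0.0336 mid 0.0058
side -0.102 18 -0.028 0.0328 mid 0.0024
side -0.096 24 -0.0432 0.0319 mid -0.0056
side -0.09 29 -0.0444 0.0311 mid -0.0067
side -0.084 18 -0.0448 0.0298 mid -0.0075
pad 54 [-0.13    0.0417] [-0.1431  0.0267] [-0.1172  0.0595]
[[-0.07, -0.0036, 0.0156], [-0.06, -0.0024, 0.0174], [-0.05, -0.0059, 0.0175], [-0.04, -0.0039, 0.0172], [-0.03, -0.003, 0.0181], [-0.02, -0.0027, 0.0176], [-0.01, -0.0025, 0.0158], [0.02, -0.0023, 0.0182], [0.03, -0.0008, 0.0185], [0.04, -0.0015, 0.0181], [0.05, -0.0009, 0.0189], [0.06, -0.0007, 0.0187]]
slope bot/top [ 0.02674759 -0.00233172] [0.01658805 0.01775556] -0.07288901410467565 0.06126945130292813
```

Emit:
move_arm --increments '[{"dx": 0.03, "dy": -0.2, "dz": 0, "ax": 0, "ay": 0, "az": -0.05, "jaw": 1}, {"dx": 0.06, "dy": -0.45, "dz": 0, "ax": 0, "ay": 0, "az": -0.1, "jaw": 1}, {"dx": 0.09, "dy": -0.7, "dz": 0, "ax": 0, "ay": 0, "az": -0.15, "jaw": 1}, {"dx": 0.1, "dy": -0.95, "dz": 0, "ax": 0, "ay": 0, "az": -0.178, "jaw": 1}, {"dx": 0.1, "dy": -1, "dz": 0, "ax": 0, "ay": 0, "az": -0.178, "jaw": 1}]'

```text
t: 12.97
ee_pos: [0.4262, 0.0851, 0.1504]
eef_rot: [-179.7, -3.2, 159.9]
ft_force: [-0.4, -0.3, -1.3]
grip_width: 0.0235
grip_force: 39.8
```

Emit:
move_arm --increments '[{"dx": 0.03, "dy": -0.25, "dz": 0, "ax": 0, "ay": 0, "az": 0, "jaw": 1}, {"dx": 0.06, "dy": -0.5, "dz": 0, "ax": 0, "ay": 0, "az": 0, "jaw": 1}, {"dx": 0.09, "dy": -0.75, "dz": 0, "ax": 0, "ay": 0, "az": 0, "jaw": 1}, {"dx": 0.1, "dy": -1, "dz": 0, "ax": 0, "ay": 0, "az": 0, "jaw": 1}]'

```text
t: 13.3
ee_pos: [0.4418, -0.0592, 0.1509]
eef_rot: [-179.9, -3.1, 160.4]
ft_force: [1.0, 0.1, -1.5]
grip_width: 0.0238
grip_force: 39.9
```

Emit:
move_arm --increments '[{"dx": 0, "dy": -0.25, "dz": 0, "ax": 0, "ay": 0, "az": 0, "jaw": 1}, {"dx": 0, "dy": -0.5, "dz": 0, "ax": 0, "ay": 0.01, "az": 0, "jaw": 1}, {"dx": 0, "dy": -0.75, "dz": 0, "ax": 0.007, "ay": 0.021, "az": 0, "jaw": 1}, {"dx": 0, "dy": -0.95, "dz": 0, "ax": 0.007, "ay": 0.021, "az": 0, "jaw": 1}, {"dx": 0, "dy": -1, "dz": 0, "ax": 0.007, "ay": 0.021, "az": 0, "jaw": 1}, {"dx": 0, "dy": -1, "dz": 0, "ax": 0.007, "ay": 0.021, "az": 0, "jaw": 1}, {"dx": 0, "dy": -1, "dz": 0, "ax": 0.007, "ay": 0.021, "az": 0, "jaw": 1}]'

```text
t: 13.88
ee_pos: [0.4417, -0.2067, 0.1509]
eef_rot: [180.0, -4.2, 160.4]
ft_force: [-0.5, 0.7, -1.7]
grip_width: 0.0239
grip_force: 39.8
```

```bash
python3 - <<'E'
from h import *
im,d=cap('side');s=sense();print(s['t'],s['ee_pos'],s['eef_rot'])
cv2.imwrite('pics/s2.png',cv2.resize(im[160:330,230:450,::-1],None,fx=3.4,fy=3.4,interpolation=2))
E
python3 tilt.py
```

```text
13.9333 [ 0.44210389 -0.20572011  0.15123949] [179.97631381  -4.15908628 160.47002628]
[[-0.07, -0.0018, 0.016], [-0.06, -0.0024, 0.0168], [-0.05, -0.0037, 0.0164], [-0.04, -0.0033, 0.0173], [-0.03, -0.003, 0.0165], [-0.02, -0.0046, 0.0154], [-0.01, -0.0023, 0.0158], [0.02, -0.0055, 0.0155], [0.03, -0.006, 0.0147], [0.04, -0.0041, 0.0142], [0.05, -0.0043, 0.0148], [0.06, -0.0048, 0.0164]]
slope bot/top [-0.02095144 -0.00395997] [-0.01320174  0.01573043] -0.0740655588242945 0.07491112681097475
```

View pics/s2.png

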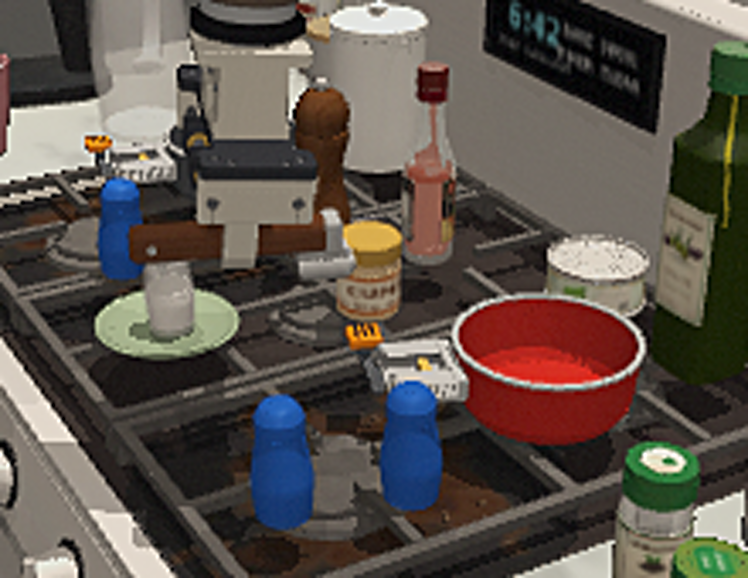

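The picture shows the shaker upright on the saucer (170,300) and the handle level in the gripper above the red bracket (415,365). I lower it in front of the mouth.

Emit:
move_arm --increments '[{"dx": 0.033, "dy": -0.05, "dz": 0, "ax": -0.002, "ay": -0.007, "az": 0, "jaw": 1}, {"dx": 0.033, "dy": -0.05, "dz": -0.2, "ax": -0.002, "ay": -0.007, "az": 0, "jaw": 1}, {"dx": 0.033, "dy": -0.05, "dz": -0.4, "ax": -0.002, "ay": -0.007, "az": 0, "jaw": 1}, {"dx": 0.033, "dy": -0.05, "dz": -0.55, "ax": -0.002, "ay": -0.007, "az": 0, "jaw": 1}, {"dx": 0.033, "dy": -0.05, "dz": -0.62, "ax": -0.002, "ay": -0.007, "az": 0, "jaw": 1}, {"dx": 0.033, "dy": -0.05, "dz": -0.62, "ax": -0.002, "ay": -0.007, "az": 0, "jaw": 1}, {"dx": 0.033, "dy": -0.05, "dz": -0.62, "ax": -0.002, "ay": -0.007, "az": 0, "jaw": 1}, {"dx": 0.033, "dy": -0.05, "dz": -0.62, "ax": -0.002, "ay": -0.007, "az": 0, "jaw": 1}]'

```text
t: 14.6
ee_pos: [0.4491, -0.2153, 0.0607]
eef_rot: [-180.0, -3.5, 160.4]
ft_force: [0.5, -0.1, -1.1]
grip_width: 0.0237
grip_force: 39.8
```

```bash
cat > ins.py <<'E'
from h import *
im,d=cap('side');s=sense();t=s['ee_pos'];print(s['t'],t,s['eef_rot'],s['ft_force'])
a=np.radians(-19.6);v=t[:2]-[.658,-.2884];x=v[0]*np.cos(a)+v[1]*np.sin(a);y=-v[0]*np.sin(a)+v[1]*np.cos(a)
print('pan frame TCP',x,y,'origin x',x+.064)
W=pts('side',d);h=cv2.cvtColor(im,cv2.COLOR_RGB2HSV).astype(int)
m=(h[...,1]<60)&(h[...,2]>120)&near(W,*(t[:2]+np.array([.942,-.335])*.075),.03,.03,.06)
cv2.imwrite('pics/ins.png',cv2.resize(im[200:310,250:400,::-1],None,fx=5,fy=5,interpolation=2))
E
python3 ins.py; python3 tilt.py
```

```text
14.65 [ 0.44923697 -0.21551054  0.06097367] [-179.98037626   -3.49068455  160.41939167] [-0.28853126 -0.25538484 -1.72669841]
pan frame TCP -0.22111764975949855 -0.001363821668456125 origin x -0.15711764975949855
[[-0.07, -0.0044, 0.016], [-0.06, -0.0048, 0.017], [-0.05, -0.0024, 0.0167], [-0.04, -0.0022, 0.0169], [-0.03, -0.0041, 0.0165], [-0.02, -0.0033, 0.0112], [-0.01, -0.0043, 0.0107], [0.02, -0.0054, 0.0096], [0.03, -0.0027, 0.0086], [0.04, -0.0057, 0.0077], [0.05, -0.0018, 0.0143], [0.06, -0.0031, 0.0166]]
slope bot/top [ 0.00247109 -0.00367735] [-0.04155224  0.01319459] -0.0749881774121999 0.10245496910703536
```

View pics/ins.png

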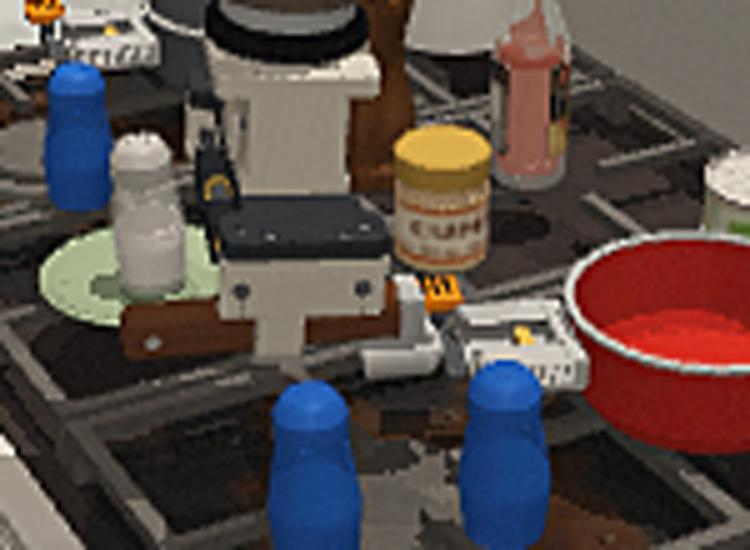

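Emit:
move_arm --increments '[{"dx": 0.003, "dy": 0.009, "dz": -0.02, "ax": 0, "ay": 0, "az": 0, "jaw": 1}, {"dx": 0.003, "dy": 0.009, "dz": -0.036, "ax": 0, "ay": 0, "az": 0, "jaw": 1}, {"dx": 0.003, "dy": 0.009, "dz": -0.036, "ax": 0, "ay": 0, "az": 0, "jaw": 1}, {"dx": 0.003, "dy": 0.009, "dz": -0.036, "ax": 0, "ay": 0, "az": 0, "jaw": 1}, {"dx": 0.003, "dy": 0.009, "dz": -0.036, "ax": 0, "ay": 0, "az": 0, "jaw": 1}]'

```text
t: 15.07
ee_pos: [0.4483, -0.2139, 0.0543]
eef_rot: [-180.0, -3.6, 160.4]
ft_force: [-0.7, -0.1, -1.8]
grip_width: 0.0242
grip_force: 39.8
```

```bash
python3 ins.py; python3 tilt.py|tail -1
```

```text
15.1167 [ 0.44828928 -0.21391258  0.05423773] [-179.98516043   -3.64548977  160.38507016] [-0.88358213  0.3732341  -1.11018658]
pan frame TCP -0.22254647381260764 -0.000176359508697696 origin x -0.15854647381260764
slope bot/top [ 0.01401481 -0.00337966] [-0.0450614   0.01365061] -0.07389013442517725 0.10353538910884844
```

Emit:
move_arm --increments '[{"dx": 0.0, "dy": 0.0, "dz": 0.006, "ax": 0, "ay": 0, "az": 0, "jaw": 1}, {"dx": 0.031, "dy": -0.011, "dz": 0.006, "ax": 0, "ay": 0, "az": 0, "jaw": 1}, {"dx": 0.063, "dy": -0.022, "dz": 0.006, "ax": 0, "ay": 0, "az": 0, "jaw": 1}, {"dx": 0.094, "dy": -0.034, "dz": 0.006, "ax": 0, "ay": 0, "az": 0, "jaw": 1}, {"dx": 0.126, "dy": -0.045, "dz": 0.006, "ax": 0, "ay": 0, "az": 0, "jaw": 1}, {"dx": 0.157, "dy": -0.056, "dz": 0.006, "ax": 0, "ay": 0, "az": 0, "jaw": 1}, {"dx": 0.157, "dy": -0.056, "dz": 0.006, "ax": 0, "ay": 0, "az": 0, "jaw": 1}]'

```text
t: 15.7
ee_pos: [0.4741, -0.223, 0.0555]
eef_rot: [-180.0, -3.5, 160.4]
ft_force: [1.1, -0.6, 2.1]
grip_width: 0.0238
grip_force: 39.8
```

```bash
python3 ins.py; python3 tilt.py|tail -1
```

```text
15.75 [ 0.47357104 -0.22280189  0.05543089] [-179.98412853   -3.49986429  160.4036585 ] [1.33854242 0.06983092 1.43772194]
pan frame TCP -0.19574766566153193 -6.980003732050266e-05 origin x -0.13174766566153193
slope bot/top [ 0.00757411 -0.00358761] [-0.05623886  0.01294575] -0.0739729539650873 0.1435771090801364
```

The nose is in the mouth with low force. I continue.

Emit:
move_arm --increments '[{"dx": 0.025, "dy": -0.009, "dz": 0, "ax": 0, "ay": 0, "az": 0, "jaw": 1}, {"dx": 0.05, "dy": -0.018, "dz": 0, "ax": 0, "ay": 0, "az": 0, "jaw": 1}, {"dx": 0.075, "dy": -0.027, "dz": 0, "ax": 0, "ay": 0, "az": 0, "jaw": 1}, {"dx": 0.1, "dy": -0.036, "dz": 0, "ax": 0, "ay": 0, "az": 0, "jaw": 1}, {"dx": 0.12, "dy": -0.043, "dz": 0, "ax": 0, "ay": 0, "az": 0, "jaw": 1}, {"dx": 0.12, "dy": -0.043, "dz": 0, "ax": 0, "ay": 0, "az": 0, "jaw": 1}]'

```text
t: 16.25
ee_pos: [0.4885, -0.228, 0.0549]
eef_rot: [180.0, -3.9, 160.4]
ft_force: [-4.2, 2.9, 7.7]
grip_width: 0.0238
grip_force: 39.9
```

Emit:
move_arm --increments '[{"dx": 0.025, "dy": -0.009, "dz": 0, "ax": 0, "ay": 0, "az": 0, "jaw": 1}, {"dx": 0.05, "dy": -0.018, "dz": 0, "ax": 0, "ay": 0, "az": 0, "jaw": 1}, {"dx": 0.075, "dy": -0.027, "dz": 0, "ax": 0, "ay": 0, "az": 0, "jaw": 1}, {"dx": 0.082, "dy": -0.029, "dz": 0, "ax": 0, "ay": 0, "az": 0, "jaw": 1}, {"dx": 0.082, "dy": -0.029, "dz": 0, "ax": 0, "ay": 0, "az": 0, "jaw": 1}, {"dx": 0.082, "dy": -0.029, "dz": 0, "ax": 0, "ay": 0, "az": 0, "jaw": 1}]'

```text
t: 16.75
ee_pos: [0.497, -0.2308, 0.0544]
eef_rot: [180.0, -4.3, 160.4]
ft_force: [-13.4, 5.8, 13.0]
grip_width: 0.0237
grip_force: 40.0
```

```bash
python3 ins.py; python3 tilt.py|tail -1
```

```text
16.8 [ 0.49692422 -0.23075475  0.05439784] [179.98003263  -4.31364935 160.40700245] [-11.33024079   5.30575871  12.96364373]
pan frame TCP -0.17107982929795948 0.00027201694478896227 origin x -0.10707982929795948
slope bot/top [ 0.01258257 -0.00366789] [-0.07865449  0.01233901] -0.07446930667558217 0.13787076450462235
```

Emit:
move_arm --increments '[{"dx": 0.01, "dy": -0.004, "dz": 0.007, "ax": 0, "ay": 0, "az": 0, "jaw": 1}, {"dx": 0.025, "dy": -0.009, "dz": 0.007, "ax": 0, "ay": 0, "az": 0, "jaw": 1}, {"dx": 0.04, "dy": -0.014, "dz": 0.007, "ax": 0, "ay": 0, "az": 0, "jaw": 1}, {"dx": 0.05, "dy": -0.018, "dz": 0.007, "ax": 0, "ay": 0, "az": 0, "jaw": 1}, {"dx": 0.05, "dy": -0.018, "dz": 0.007, "ax": 0, "ay": 0, "az": 0, "jaw": 1}]'

```text
t: 17.22
ee_pos: [0.5033, -0.2331, 0.0547]
eef_rot: [180.0, -4.5, 160.4]
ft_force: [-12.4, 5.4, 10.6]
grip_width: 0.0239
grip_force: 40.0
```

```bash
python3 ins.py; python3 tilt.py|tail -1
```

```text
17.2667 [ 0.50334957 -0.23308323  0.05471367] [179.97782233  -4.45354392 160.40617015] [-12.92130196   5.72777379   9.89225462]
pan frame TCP -0.164245688553971 0.00023384693715831212 origin x -0.10024568855397101
slope bot/top [ 0.00816566 -0.00348466] [-0.08742564  0.0118852 ] -0.07540236113926245 0.13666813171248704
```

Emit:
move_arm --increments '[{"dx": 0.015, "dy": -0.005, "dz": 0, "ax": 0, "ay": 0, "az": 0, "jaw": 1}, {"dx": 0.03, "dy": -0.011, "dz": 0, "ax": 0, "ay": 0, "az": 0, "jaw": 1}, {"dx": 0.03, "dy": -0.011, "dz": 0, "ax": 0, "ay": 0, "az": 0, "jaw": 1}, {"dx": 0.03, "dy": -0.011, "dz": 0, "ax": 0, "ay": 0, "az": 0, "jaw": 1}]'

```text
t: 17.6
ee_pos: [0.5037, -0.2332, 0.0545]
eef_rot: [180.0, -5.0, 160.4]
ft_force: [-22.7, 10.0, 19.4]
grip_width: 0.0237
grip_force: 40.0
```

```bash
python3 ins.py; python3 tilt.py|tail -1
```

```text
17.65 [ 0.50364298 -0.23321113  0.05444444] [179.96831509  -4.94909271 160.40027494] [-23.04467814   9.13318425  20.2091002 ]
pan frame TCP -0.16392637729747905 0.00021178433599611246 origin x -0.09992637729747905
slope bot/top [ 0.00564243 -0.00332729] [-0.10816243  0.01130407] -0.07559962247425427 0.13660567246472263
```

That is a hard stop. I ease back to check that the catch holds.

Emit:
move_arm --increments '[{"dx": -0.03, "dy": 0.011, "dz": 0.005, "ax": 0, "ay": 0, "az": 0, "jaw": 1}, {"dx": -0.06, "dy": 0.022, "dz": 0.008, "ax": 0, "ay": 0, "az": 0, "jaw": 1}, {"dx": -0.08, "dy": 0.029, "dz": 0.008, "ax": 0, "ay": 0, "az": 0, "jaw": 1}, {"dx": -0.09, "dy": 0.033, "dz": 0.008, "ax": 0, "ay": 0, "az": 0, "jaw": 1}, {"dx": -0.09, "dy": 0.033, "dz": 0.008, "ax": 0, "ay": 0, "az": 0, "jaw": 1}, {"dx": -0.09, "dy": 0.033, "dz": 0.008, "ax": 0, "ay": 0, "az": 0, "jaw": 1}]'

```text
t: 18.15
ee_pos: [0.4993, -0.2314, 0.0561]
eef_rot: [180.0, -3.9, 160.4]
ft_force: [-1.8, 1.7, -8.5]
grip_width: 0.0238
grip_force: 40.0
```

```bash
python3 ins.py
```

```text
18.2 [ 0.49929143 -0.23145883  0.05622164] [179.98230882  -3.86889347 160.41397148] [-2.13159884  3.25056385 -8.82277278]
pan frame TCP -0.16861360059074892 0.0004028159693146502 origin x -0.10461360059074892
```

Emit:
move_arm --increments '[{"dx": -0.02, "dy": 0.007, "dz": -0.005, "ax": 0, "ay": 0, "az": 0, "jaw": 1}, {"dx": -0.04, "dy": 0.014, "dz": -0.008, "ax": 0, "ay": 0, "az": 0, "jaw": 1}, {"dx": -0.04, "dy": 0.014, "dz": -0.008, "ax": 0, "ay": 0, "az": 0, "jaw": 1}, {"dx": -0.04, "dy": 0.014, "dz": -0.008, "ax": 0, "ay": 0, "az": 0, "jaw": 1}]'

```text
t: 18.53
ee_pos: [0.4992, -0.2314, 0.0569]
eef_rot: [180.0, -3.1, 160.4]
ft_force: [9.5, -1.1, -13.7]
grip_width: 0.0237
grip_force: 40.0
```

```bash
python3 ins.py
```

```text
18.5833 [ 0.49917854 -0.23137736  0.05688818] [179.99205621  -3.13156627 160.43160011] [  7.83824532  -0.44555445 -13.98187548]
pan frame TCP -0.1687472783849668 0.00044169502393693466 origin x -0.10474727838496681
```

The handle holds against the tug, so it is locked. I relax, release and retreat.

Emit:
move_arm --increments '[{"dx": 0.02, "dy": -0.007, "dz": -0.005, "ax": 0, "ay": 0, "az": 0, "jaw": 1}, {"dx": 0.035, "dy": -0.012, "dz": -0.01, "ax": 0, "ay": 0, "az": 0, "jaw": 1}, {"dx": 0.035, "dy": -0.012, "dz": -0.01, "ax": 0, "ay": 0, "az": 0, "jaw": 1}, {"dx": 0.035, "dy": -0.012, "dz": -0.01, "ax": 0, "ay": 0, "az": 0, "jaw": 0.6}, {"dx": 0.035, "dy": -0.012, "dz": -0.01, "ax": 0, "ay": 0, "az": 0, "jaw": 0.4}, {"dx": 0.035, "dy": -0.012, "dz": -0.01, "ax": 0, "ay": 0, "az": 0, "jaw": 0.4}, {"dx": 0.035, "dy": -0.012, "dz": -0.01, "ax": 0, "ay": 0, "az": 0, "jaw": 0.4}, {"dx": 0.035, "dy": -0.012, "dz": -0.01, "ax": 0, "ay": 0, "az": 0, "jaw": 0.4}, {"dx": 0.035, "dy": -0.012, "dz": -0.01, "ax": 0, "ay": 0, "az": 0, "jaw": 0.4}]'

```text
t: 19.33
ee_pos: [0.5002, -0.2324, 0.0548]
eef_rot: [-180.0, -3.6, 160.4]
ft_force: [-0.1, -0.5, -0.2]
grip_width: 0.0542
grip_force: 0.0
```

Emit:
move_arm --increments '[{"dx": 0, "dy": 0, "dz": 0.2, "ax": 0, "ay": 0, "az": 0, "jaw": 0.4}, {"dx": 0, "dy": 0, "dz": 0.45, "ax": 0, "ay": 0, "az": 0, "jaw": 0.4}, {"dx": 0, "dy": 0, "dz": 0.7, "ax": 0, "ay": 0, "az": 0, "jaw": 0.4}, {"dx": 0, "dy": 0, "dz": 1, "ax": 0, "ay": 0, "az": 0, "jaw": 0.4}, {"dx": 0, "dy": 0, "dz": 1, "ax": 0, "ay": 0, "az": 0, "jaw": 0.4}, {"dx": 0, "dy": 0, "dz": 1, "ax": 0, "ay": 0, "az": 0, "jaw": 0.4}]'

```text
t: 19.83
ee_pos: [0.5022, -0.2332, 0.2082]
eef_rot: [-180.0, -3.2, 160.4]
ft_force: [-0.8, 0.0, 0.2]
grip_width: 0.0551
grip_force: 0.0
```

```bash
python3 - <<'E'
from h import *
s=sense();print(s['t'],s['ee_pos'],s['grip_width'])
im,d=cap('side');n='side';im,W,h=load(n)
cv2.imwrite('pics/end.png',cv2.resize(im[190:330,220:430,::-1],None,fx=3.7,fy=3.7,interpolation=2))
c=np.array([.6556,-.2885]);a=np.radians(-19.6);R=np.array([[np.cos(a),np.sin(a)],[-np.sin(a),np.cos(a)]]);L=(W[...,:2]-c)@R.T
m=(h[...,0]<15)&(h[...,1]>100)&(h[...,2]>40)&(h[...,2]<150)&(L[...,0]<-.09)&(L[...,0]>-.3)&(abs(L[...,1])<.03)&(W[...,2]>.045)&(W[...,2]<.09)
p=L[m];print('shaft x',len(p),np.percentile(p[:,0],[0,1,99,100]).round(4),'expect -.2425..-.0945')
z=W[m][:,2];print('top z tail/head',z[p[:,0]<-.22].max(),z[p[:,0]>-.13].max())
m=(h[...,0]>=8)&(h[...,0]<=22)&(h[...,1]>170)&(h[...,2]>120)&(np.hypot(L[...,0]+.13,L[...,1]-.048)<.025)
print('pad z',np.percentile(W[m][:,2],[50,80,95]).round(4))
E
```

```text
19.8333 [ 0.5022017  -0.23320643  0.20815503] 0.05513833105941453
shaft x 597 [-0.2424 -0.2409 -0.1087 -0.1067] expect -.2425..-.0945
top z tail/head 0.07220530357828137 0.07327488394978876
pad z [0.0473 0.048  0.0485]
```

View pics/end.png

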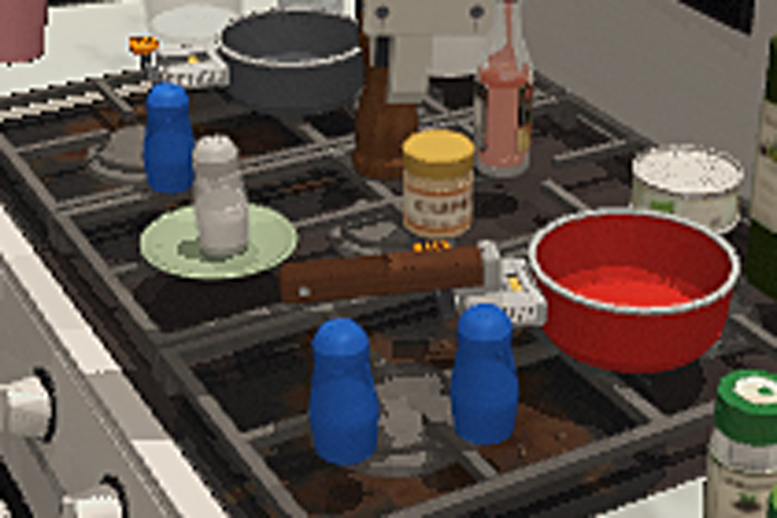

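The handle sits level in the red bracket at crop (385,270), its tail at -242 mm as expected and the pad up at 48 mm. The shaker stands on the saucer (220,210), everything else is still standing, and the gripper is clear.

```bash
python3 -c "from cell import *; print(finish_job())"
```

```text
the job is handed in; nothing more can be done
None
```

The job is handed in after about 20 s of robot time: the handle is out of the grey pan and locked in the red pan's bracket with the catch up, and the salt shaker stands upright on the green saucer, with nothing else seen to have moved.

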